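# Load the instrument rinse carousel and lock it with the retaining bar

### The job

Turn the rinse carousel by its red handle back to the loading stop (yellow pointer at the green mark), then lay every brush and hand instrument lying on the table flat and centred across the two blue combs, one to each pair of facing notches. Then lay the steel retaining bar over them, flat in its two dark cradles with its grip on top and centred, and only after that turn the carousel a quarter turn to the rinse stop (pointer at the blue mark). Leave the bottle, bowl and jar where they stand.

Things in the scene. Friction and masses are not known exactly. Their poses are not given: they have to be found in the camera images.
- carousel (a joint): Angle of the carousel (rad), growing counter-clockwise seen from above. 0 = loading stop (yellow pointer on the disc at the green mark), 1.571 = rinse stop (pointer at the blue mark, before the white spray block); firm end stops at both. It stays where it is left (friction about 0.35 N m) and starts in between.
- rack (a point): Centre of the top face of the carousel's aluminium disc, on the turning axis, 40 mm above the table; it turns with the disc (z up). Disc radius 160 mm. The combs, notches, cradles and handle below are given in this frame. An instrument lies along x, the bar along y.
- notches (a point): Point on the axis, 10 mm above rack, level with the notch floors. Two blue combs stand at rack x = -45 and +45 mm (8 mm thick in x, running along y). Their teeth, 8 mm wide, are at y = -76, -38, 0, 38, 76 mm and end 25 mm above the disc; the four notches, 30 mm wide, are centred at y = -57, -19, 19, 57 mm.
- cradles (a point): Midpoint between the two dark steel bar cradles, 32 mm above rack, level with their floors: the middle of the bar's underside belongs here. The cradles stand at rack x = 0, y = -91 and +91 mm (14 mm long in y); each floor lies between two cheeks 36 mm apart at the floor, leaning outwards and ending 48 mm above the disc.
- base: Grey fixed round base of the carousel, radius 185 mm, 25 mm high. Origin: centre of its underside, on the turning axis; its axes equal the rack's when the joint is 0. Green (loading) mark at +x, blue (rinse) mark at +y. A white spray block, 160 mm long and 85 mm high, is fixed to it at y = 200 to 245 mm.
- handle (a point): Centre of the top of the red upright round handle on the disc, 18 mm in diameter, 75 mm tall above the disc (its top is 115 mm above the table), at x = -98, y = -98 mm in the rack's frame. A gripper can hold it from above and push it round.
- bar: Steel retaining bar, 196 x 24 x 10 mm, 0.2 kg, with a black grip rib on top at its middle, 50 long, 16 wide, rising 30 mm above the bar (total height 40 mm). Origin: centre of its underside; x along the length, z up. It lies on the table at the start.
- brush_green: Green toothbrush: handle 130 long, 14 wide, 13 mm high, with a head that ends 85 mm from the origin and white bristles up to 22 mm above the underside; 0.05 kg. The origin is the centre of the handle's underside, x along the length towards the head, z up. It lies on the table at the start; it may be absent (None).
- brush_pink: Pink toothbrush, same shape as the green one. The origin is the centre of the handle's underside, x along the length towards the head, z up. It lies on the table at the start; it may be absent (None).
- rasp: Rasp: orange handle 130 long, 14 wide, 13 mm high, and a narrow steel blade that ends 83 mm from the origin; 0.05 kg. The origin is the centre of the handle's underside, x along the length towards the head, z up. It lies on the table at the start; it may be absent (None).
- spatula: Spatula: wooden handle 130 long, 14 wide, 13 mm high, and a flat steel blade that ends 83 mm from the origin; 0.05 kg. The origin is the centre of the handle's underside, x along the length towards the head, z up. It lies on the table at the start; it may be absent (None).
- bottle: Amber glass bottle, 54 mm in diameter, 110 mm high, a bystander. Origin: centre of its underside.
- bowl: Blue bowl, 120 mm in diameter, 50 mm high, a bystander. Origin: centre of its underside.
- jar: White jar, 56 mm in diameter, 60 mm high, a bystander. Origin: centre of its underside.
Not all that is in view belongs to the job. There is more than one size of the brush_pink; the job needs the largest.

How it is judged (in metres and radians):
On the way, in this order (a step that is already met when the one before it is completed fails the run):
1. the carousel is at its loading stop (within 0.06 rad) (value of joint carousel below 0.06 rad), for 0.2 s.
2. every instrument lies across both combs, one to a pair of notches, and is let go, with the carousel still at the loading stop (within 0.1 rad) (value of joint carousel below 0.1 rad and (y of brush_green in the frame of rack between -0.074 and -0.04 m or y of brush_green in the frame of rack between -0.036 and -0.002 m or y of brush_green in the frame of rack between 0.002 and 0.036 m or y of brush_green in the frame of rack between 0.04 and 0.074 m) and x of brush_green in the frame of rack between -0.025 and 0.025 m and z of brush_green in the frame of rack between 0.004 and 0.026 m and angle between brush_green's own x axis and vertical between 1.4908 and 1.6508 rad and angle between the x axis of each of brush_green, brush_pink, rasp, spatula and the x axis of rack, either way round below 0.25 rad and contact force between the fingers and brush_green below 0.5 N and (y of brush_pink in the frame of rack between -0.074 and -0.04 m or y of brush_pink in the frame of rack between -0.036 and -0.002 m or y of brush_pink in the frame of rack between 0.002 and 0.036 m or y of brush_pink in the frame of rack between 0.04 and 0.074 m) and x of brush_pink in the frame of rack between -0.025 and 0.025 m and z of brush_pink in the frame of rack between 0.004 and 0.026 m and angle between brush_pink's own x axis and vertical between 1.4908 and 1.6508 rad and contact force between the fingers and brush_pink below 0.5 N and (y of rasp in the frame of rack between -0.074 and -0.04 m or y of rasp in the frame of rack between -0.036 and -0.002 m or y of rasp in the frame of rack between 0.002 and 0.036 m or y of rasp in the frame of rack between 0.04 and 0.074 m) and x of rasp in the frame of rack between -0.025 and 0.025 m and z of rasp in the frame of rack between 0.004 and 0.026 m and angle between rasp's own x axis and vertical between 1.4908 and 1.6508 rad and contact force between the fingers and rasp below 0.5 N and (y of spatula in the frame of rack between -0.074 and -0.04 m or y of spatula in the frame of rack between -0.036 and -0.002 m or y of spatula in the frame of rack between 0.002 and 0.036 m or y of spatula in the frame of rack between 0.04 and 0.074 m) and x of spatula in the frame of rack between -0.025 and 0.025 m and z of spatula in the frame of rack between 0.004 and 0.026 m and angle between spatula's own x axis and vertical between 1.4908 and 1.6508 rad and contact force between the fingers and spatula below 0.5 N and (y of brush_green in the frame of brush_pink below -0.02 m or y of brush_green in the frame of brush_pink above 0.02 m or z of brush_green in the frame of brush_pink below -0.02 m or z of brush_green in the frame of brush_pink above 0.02 m) and (y of brush_green in the frame of rasp below -0.02 m or y of brush_green in the frame of rasp above 0.02 m or z of brush_green in the frame of rasp below -0.02 m or z of brush_green in the frame of rasp above 0.02 m) and (y of brush_green in the frame of spatula below -0.02 m or y of brush_green in the frame of spatula above 0.02 m or z of brush_green in the frame of spatula below -0.02 m or z of brush_green in the frame of spatula above 0.02 m) and (y of brush_pink in the frame of rasp below -0.02 m or y of brush_pink in the frame of rasp above 0.02 m or z of brush_pink in the frame of rasp below -0.02 m or z of brush_pink in the frame of rasp above 0.02 m) and (y of brush_pink in the frame of spatula below -0.02 m or y of brush_pink in the frame of spatula above 0.02 m or z of brush_pink in the frame of spatula below -0.02 m or z of brush_pink in the frame of spatula above 0.02 m) and (y of rasp in the frame of spatula below -0.02 m or y of rasp in the frame of spatula above 0.02 m or z of rasp in the frame of spatula below -0.02 m or z of rasp in the frame of spatula above 0.02 m)), for 0.2 s.
3. the bar lies in both cradles and is let go, with the carousel still at the loading stop (within 0.1 rad) (value of joint carousel below 0.1 rad and x of bar in the frame of rack between -0.012 and 0.012 m and y of bar in the frame of rack between -0.012 and 0.012 m and z of bar in the frame of rack between 0.028 and 0.036 m and angle between the x axis of bar and the y axis of rack, either way round below 0.12 rad and angle between bar's own z axis and vertical below 0.05 rad and contact force between the fingers and bar below 0.5 N), for 0.2 s.
4. the carousel is at the rinse stop (beyond 1.51 rad) (value of joint carousel above 1.51 rad), for 0.2 s.
At the end, for the whole second after the job is handed in: Carousel beyond 1.51 rad; every instrument present level (0.08 rad) across both combs, one to a notch pair, its middle within 25 mm of the rack's; bar flat in both cradles, grip up, within 12 mm of centred each way; all at rest and let go (value of joint carousel above 1.51 rad and (y of brush_green in the frame of rack between -0.074 and -0.04 m or y of brush_green in the frame of rack between -0.036 and -0.002 m or y of brush_green in the frame of rack between 0.002 and 0.036 m or y of brush_green in the frame of rack between 0.04 and 0.074 m) and x of brush_green in the frame of rack between -0.025 and 0.025 m and z of brush_green in the frame of rack between 0.004 and 0.026 m and angle between brush_green's own x axis and vertical between 1.4908 and 1.6508 rad and angle between the x axis of each of brush_green, brush_pink, rasp, spatula and the x axis of rack, either way round below 0.25 rad and contact force between the fingers and brush_green below 0.5 N and (y of brush_pink in the frame of rack between -0.074 and -0.04 m or y of brush_pink in the frame of rack between -0.036 and -0.002 m or y of brush_pink in the frame of rack between 0.002 and 0.036 m or y of brush_pink in the frame of rack between 0.04 and 0.074 m) and x of brush_pink in the frame of rack between -0.025 and 0.025 m and z of brush_pink in the frame of rack between 0.004 and 0.026 m and angle between brush_pink's own x axis and vertical between 1.4908 and 1.6508 rad and contact force between the fingers and brush_pink below 0.5 N and (y of rasp in the frame of rack between -0.074 and -0.04 m or y of rasp in the frame of rack between -0.036 and -0.002 m or y of rasp in the frame of rack between 0.002 and 0.036 m or y of rasp in the frame of rack between 0.04 and 0.074 m) and x of rasp in the frame of rack between -0.025 and 0.025 m and z of rasp in the frame of rack between 0.004 and 0.026 m and angle between rasp's own x axis and vertical between 1.4908 and 1.6508 rad and contact force between the fingers and rasp below 0.5 N and (y of spatula in the frame of rack between -0.074 and -0.04 m or y of spatula in the frame of rack between -0.036 and -0.002 m or y of spatula in the frame of rack between 0.002 and 0.036 m or y of spatula in the frame of rack between 0.04 and 0.074 m) and x of spatula in the frame of rack between -0.025 and 0.025 m and z of spatula in the frame of rack between 0.004 and 0.026 m and angle between spatula's own x axis and vertical between 1.4908 and 1.6508 rad and contact force between the fingers and spatula below 0.5 N and (y of brush_green in the frame of brush_pink below -0.02 m or y of brush_green in the frame of brush_pink above 0.02 m or z of brush_green in the frame of brush_pink below -0.02 m or z of brush_green in the frame of brush_pink above 0.02 m) and (y of brush_green in the frame of rasp below -0.02 m or y of brush_green in the frame of rasp above 0.02 m or z of brush_green in the frame of rasp below -0.02 m or z of brush_green in the frame of rasp above 0.02 m) and (y of brush_green in the frame of spatula below -0.02 m or y of brush_green in the frame of spatula above 0.02 m or z of brush_green in the frame of spatula below -0.02 m or z of brush_green in the frame of spatula above 0.02 m) and (y of brush_pink in the frame of rasp below -0.02 m or y of brush_pink in the frame of rasp above 0.02 m or z of brush_pink in the frame of rasp below -0.02 m or z of brush_pink in the frame of rasp above 0.02 m) and (y of brush_pink in the frame of spatula below -0.02 m or y of brush_pink in the frame of spatula above 0.02 m or z of brush_pink in the frame of spatula below -0.02 m or z of brush_pink in the frame of spatula above 0.02 m) and (y of rasp in the frame of spatula below -0.02 m or y of rasp in the frame of spatula above 0.02 m or z of rasp in the frame of spatula below -0.02 m or z of rasp in the frame of spatula above 0.02 m) and x of bar in the frame of rack between -0.012 and 0.012 m and y of bar in the frame of rack between -0.012 and 0.012 m and z of bar in the frame of rack between 0.028 and 0.036 m and angle between the x axis of bar and the y axis of rack, either way round below 0.12 rad and angle between bar's own z axis and vertical below 0.05 rad and contact force between the fingers and bar below 0.5 N and linear speed of each of brush_green, brush_pink, rasp, spatula, bar below 0.02 m/s); the robot touches nothing.
It fails at once if the bottle is shifted by more than 5 cm (distance of bottle from where it was at the start of the episode above 0.05 m).
It fails at once if the bowl is shifted by more than 5 cm (distance of bowl from where it was at the start of the episode above 0.05 m).
It fails at once if the jar is shifted by more than 5 cm (distance of jar from where it was at the start of the episode above 0.05 m).
Of brush_green, brush_pink, rasp, spatula only 3 to 4 are there at a start; the rules pass over those that are not, and their reading is None.
At some moment in a run one of brush_green, brush_pink, rasp, spatula, bar may be knocked a few centimetres aside while the robot is not near it.
Once in a run the grip may slacken for a moment while it holds something.
It also fails if it takes over 210 s, if anything falls off the work surface, if the arm or the gripper's body presses on something with over 40 N, if the wrist force passes 120 N, or if a joint passes its speed limit or range.

### The arm

A 6-joint arm with a two-finger parallel gripper is mounted at the origin on the work surface. World frame = base frame: x ahead of the robot, y to its left, z up, the work surface at z = 0. Lengths are in mm, angles in rad, forces in N, time in s.
With the tool pointing down it reaches from about 275 to 750 mm from the base axis. Payload 10.2 kg.
Tool frame: the origin (TCP) lies at the very end of the fingers, on their centre line; the grasp point (between the pads) lies 19 mm behind it; x points along the fingers, z is the direction in which the jaws open and shut, and the axes are right-handed (so a half turn about x gives the same grasp; the last joint's range is limited). The gripper opens to 85 mm and grips with 20 to 120 N. Pads are 22 mm wide; open, the fingers measure 114 mm over their backs; the gripper's body (76 mm by 85 mm) begins 54 mm behind the grasp point. The pads swing forward as they close: fully open they stand 13 mm farther back than shut.
Start: joints at [0.88, 0.313, 1.498, -0, 1.331, -0.223], TCP at [236.748, 468.595, 231.294] pointing down, gripper open.
Joint ranges: [-2.94, 2.94], [-0.97, 2.17], [0.19, 2.56], [-1.23, 4.37], [0.02, 3.11], [-2.88, 2.88]. Speed limits (rad/s): [2.39, 2.39, 3.01, 3.14, 3.14, 3.14].

### API

Orientations are given as a unit quaternion [w, x, y, z].
In Python, from rig import sense, vision, job gives the robot as it stands. The module is installed in compiled form; this text tells all that it offers.
- The arm moves only by the shell command python3 -m pendant 'ROWS' [FORCE]. ROWS is JSON, a list of rows, each a list of 7 numbers: the turn, a rotation vector about the tool's x, y, z in rad, then the shift along the tool's x, y, z in cm, then the opening, from 0 (shut) to 1 (fully open). A call has exactly 5 rows; each row is the pose to reach, as a shift and turn from the pose commanded when the call began, along the tool's axes at that moment; what a row does not reach only later rows make up. A row lasts 1/8 s, in which the tool goes at most 62.5 mm and 10.7 degrees, less where a joint would pass 70% of its speed; a pose out of reach is approached as far as the arm can. A call with a gripper value outside its range is refused whole. The fingers move at their own pace and stop on an object; FORCE is the grip in N (left out, the last holds). Time passes only in rows, so rows that repeat a pose let the fingers close, or fill a call up. It gives the time, the measured TCP pose, the force and the opening at its end, in the units of the state.
- sense(): the state, without advancing time (a new reading comes with each control period).
- vision.capture(name): name is "scene" or "top"; returns the picture (400x640x3 uint8, red, green, blue); there is no depth.
- vision.calibration(name): a dict with "K" (3x3 intrinsics, pixels), "k1" (the pictures are not rectified: a ray, as slopes to the right and down, at radius r is drawn at 1 + k1 r^2 times it, then the intrinsics apply), "extrinsics" (4x4, takes a point from camera to world coordinates). Camera axes: x right, y up, looking along -z (the intrinsics and any distortion apply to the point x, -y, -z); pixel columns grow to the right and rows downward; lengths in mm; the calibration is good to about 2 mm. A picture is of the moment at which its call begins. calibration takes no time and is no camera call.
- job.finish_job(): hands the job in, once; it reports no verdict.
The state is a dict: "time_s": time; "joints": joint angles; "dq": joint speeds; "tau": joint torques, N m; "eef_pos": TCP position; "ee_rot": TCP orientation; "force": force on the tool from outside, world axes, zero at the start; "wrist_torque": the same for the moment, N m; "grip_width": opening from 0.0 (shut) to 1.0 (fully open).
Only numpy, scipy, OpenCV 4.12 (cv2) and the standard library are available. Lean on these libraries where they do the work, as an engineer would, in place of code of your own. Each camera call takes 0.05 s, during which the arm holds its last target.

## Working session

There is one attempt and no reset: what is moved stays moved. The work goes in short steps, Python scripts to look and compute and a shell command to move; the robot and the scene stay as the last step left them, time stands still between calls to the robot, and variables do not carry over. Pictures are saved under pics/ and viewed, and the job is handed in when it is done.

```bash
mkdir -p pics; ls; python3 - <<'E'
from rig import sense, vision
import cv2
for n in ("scene","top"):
    im=vision.capture(n); cv2.imwrite(f"pics/{n}0.png",im[:,:,::-1])
    c=vision.calibration(n); print(n,c)
print(sense())
E
```

```text
pics
scene {'K': array([[383.04688314,   0.        , 320.66712468],
       [  0.        , 383.04688314, 197.80162249],
       [  0.        ,   0.        ,   1.        ]]), 'k1': 0.02489706535543455, 'extrinsics': array([[-7.73860007e-01, -3.21607902e-01,  5.45627205e-01,
         1.10893548e+03],
       [ 6.33124676e-01, -4.16124988e-01,  6.52681499e-01,
         6.35197725e+02],
       [ 1.71415871e-02,  8.50534157e-01,  5.25640385e-01,
         6.25009601e+02],
       [ 0.00000000e+00,  0.00000000e+00,  0.00000000e+00,
         1.00000000e+00]])}
top {'K': array([[396.21570424,   0.        , 316.83896936],
       [  0.        , 396.21570424, 199.32756511],
       [  0.        ,   0.        ,   1.        ]]), 'k1': -0.0006281392805958267, 'extrinsics': array([[-1.90917298e-02,  9.97531908e-01, -6.75692149e-02,
         5.15344441e+02],
       [-9.99387063e-01, -1.70564778e-02,  3.05708293e-02,
        -1.87841039e+01],
       [ 2.93428848e-02,  6.81114492e-02,  9.97246121e-01,
         9.01097891e+02],
       [ 0.00000000e+00,  0.00000000e+00,  0.00000000e+00,
         1.00000000e+00]])}
{'time_s': 0.1, 'joints': array([ 8.79644321e-01,  3.13376283e-01,  1.49833244e+00, -1.09720405e-05,
        1.33101663e+00, -2.23422099e-01]), 'dq': array([-0.00019126, -0.0027991 , -0.00085264,  0.00029561,  0.00025881,
       -0.0014412 ]), 'tau': array([ 2.29974125e-03, -4.12902939e+01, -2.60138404e+01, -1.95380717e-04,
        3.16993559e-03, -1.12378015e-05]), 'eef_pos': array([236.57924607, 468.42273843, 230.81219128]), 'ee_rot': array([ 0.60188002, -0.37065285,  0.6026358 ,  0.37038761]), 'force': array([0.38256451, 0.01862015, 0.09799656]), 'wrist_torque': array([ 0.01713837, -0.02807666,  0.00466459]), 'grip_width': 0.9977030242749783}
```

View pics/scene0.png

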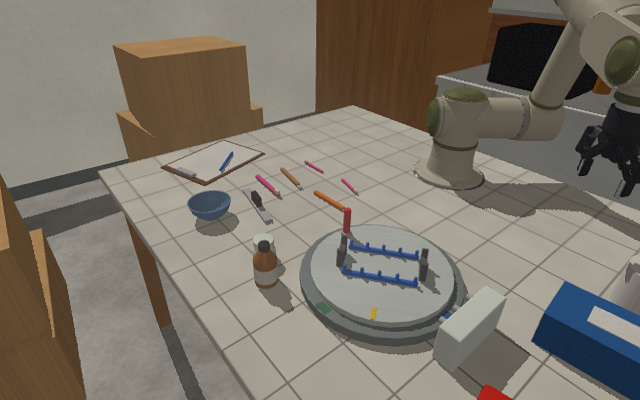

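View pics/top0.png

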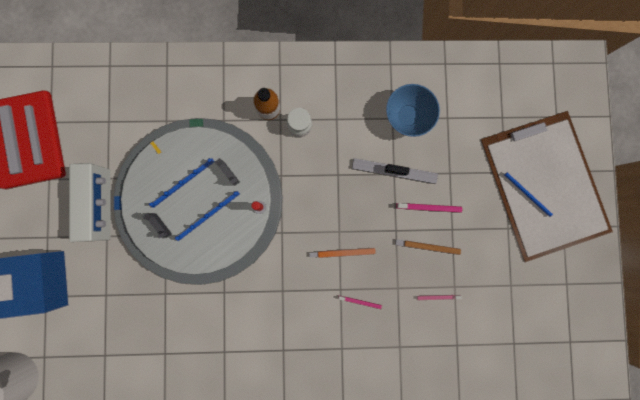

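```bash
cat > h.py <<'E'
import numpy as np, cv2
from rig import sense, vision
from scipy.spatial.transform import Rotation as R
def cam(n):
    c=vision.calibration(n); K=np.array(c["K"]); E=np.array(c["extrinsics"]); return K,c["k1"],E
def ray(n,uv):
    K,k1,E=cam(n)
    d=np.array([(uv[0]-K[0,2])/K[0,0],(uv[1]-K[1,2])/K[1,1]]); s=d.copy()
    for _ in range(20): s=d/(1+k1*(s@s))
    v=E[:3,:3]@np.array([s[0],-s[1],-1.]); return E[:3,3],v
def px2(n,uv,z):
    o,v=ray(n,uv); return o+v*(z-o[2])/v[2]
def proj(n,p):
    K,k1,E=cam(n); q=E[:3,:3].T@(np.array(p,float)-E[:3,3]); s=np.array([q[0],-q[1]])/-q[2]
    s=s*(1+k1*(s@s)); return K[0,0]*s[0]+K[0,2],K[1,1]*s[1]+K[1,2]
def save(im,name,box=None,f=1):
    if box: im=im[box[1]:box[3],box[0]:box[2]]
    cv2.imwrite("pics/"+name,cv2.resize(im[:,:,::-1],None,fx=f,fy=f,interpolation=cv2.INTER_CUBIC))
def pose():
    s=sense(); q=s["ee_rot"]; M=R.from_quat(np.r_[q[1:],q[0]]).as_matrix(); return s,np.array(s["eef_pos"]),M
E
python3 - <<'E'
from h import *
im=vision.capture("top")
save(im,"c1.png",(300,150,480,320),4); save(im,"c2.png",(60,100,290,300),3)
sc=vision.capture("scene"); save(sc,"c3.png",(230,140,390,230),5)
s,p,M=pose(); print(M.round(3))
for n,uv,z in [("base L",(113,200),0),("base R",(282,200),0),("handle",(257,206),115),("pinkhead",(397,206),7),("pinktail",(462,209),7),("s1",(340,298),5),("s2",(381,306),5)]:
    print(n,px2("top",uv,z).round(0))
E
```

```text
[[-0.    -0.893  0.451]
 [-0.001  0.451  0.893]
 [-1.     0.    -0.001]]
base L [583. 412.   0.]
base R [576.  33.   0.]
handle [557.  76. 115.]
pinkhead [ 558. -228.    7.]
pinktail [ 548. -377.    7.]
s1 [354. -94.   5.]
s2 [ 334. -185.    5.]
```

View pics/c1.png

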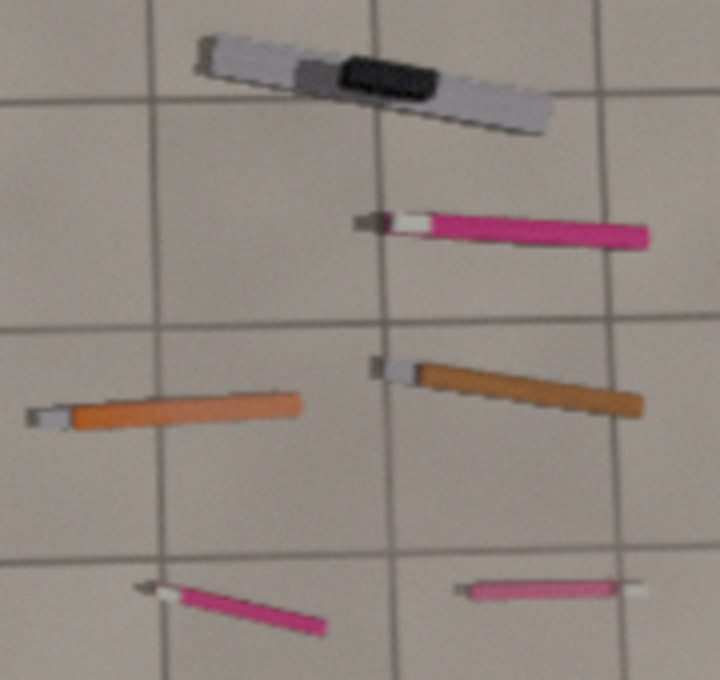

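View pics/c2.png

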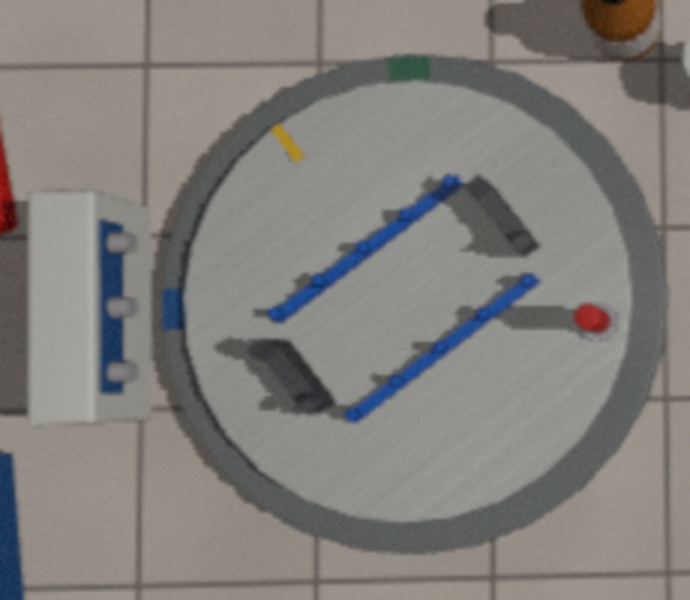

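View pics/c3.png

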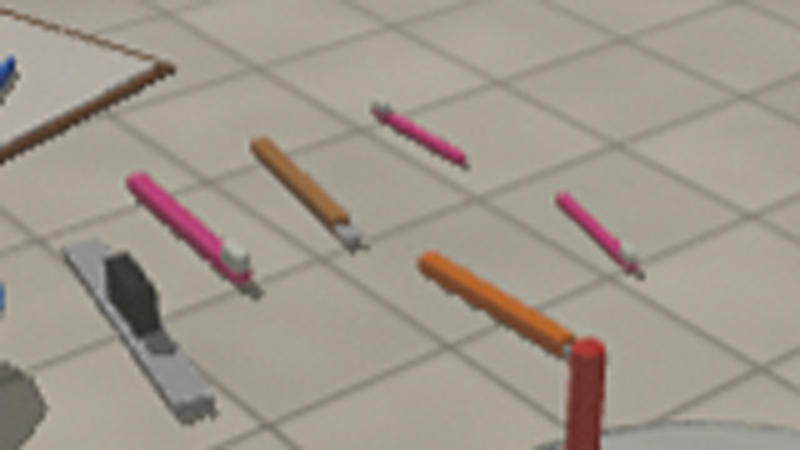

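```bash
cat > look.py <<'E'
from h import *
def masks(im):
    hsv=cv2.cvtColor(im,cv2.COLOR_RGB2HSV); g=lambda lo,hi: cv2.inRange(hsv,lo,hi)
    return dict(pink=g((155,110,80),(174,255,255)),orange=g((6,150,120),(12,255,255)),wood=g((12,110,80),(18,255,255)),
      red=g((0,170,80),(4,255,255))|g((176,170,80),(180,255,255)),yellow=g((20,140,120),(32,255,255)),green=g((65,60,40),(90,255,255)),blue=g((105,120,60),(120,255,255)),hsv=hsv)
def blobs(m,amin=25):
    n,l,st,ce=cv2.connectedComponentsWithStats(m)
    out=[]
    for i in range(1,n):
        if st[i,4]>=amin:
            ys,xs=np.where(l==i); out.append((st[i,4],ce[i],cv2.minAreaRect(np.c_[xs,ys].astype(np.float32)),np.c_[xs,ys]))
    return sorted(out,key=lambda t:-t[0])
E
python3 - <<'E'
from look import *
im=vision.capture("top"); m=masks(im)
for k in ("pink","orange","wood","red","yellow","green","blue"):
    for a,c,r,_ in blobs(m[k],12): print(k,a,c.round(1),np.round(r[1],1),round(r[2],1))
E
```

```text
pink 303 [434.4 207.5] [54.1  5.6] 3.4
pink 139 [363.1 302.6] [36.6  3.9] 14.0
pink 74 [434.4 297. ] [ 2. 33.] 90.0
orange 110 [328.8 253.4] [24.  5.] 0.0
wood 1754 [552.3  21.2] [191.8  19.2] 4.8
wood 293 [432.5 247.2] [55.9  5.3] 8.7
wood 224 [270.5 102.4] [14.6 22.2] 23.2
wood 31 [322.  253.8] [4.6 7.5] 76.0
wood 23 [548.7 120.6] [7. 6.] 90.0
wood 20 [494.4 171.7] [10.8  2.1] 69.4
wood 18 [608.2 228.9] [5.6 9.2] 14.0
wood 13 [554.2 119.1] [6. 3.] 90.0
red 3567 [ 32.4 141.3] [89.5 65.9] 80.0
red 60 [256.6 205.8] [7. 9.] 90.0
yellow 38 [155.4 147.3] [12.2  3. ] 53.1
green 93 [195.9 122.2] [ 7. 12.] 90.0
blue 3472 [ 34.4 283.3] [59.1 69.8] 83.7
blue 610 [411.8 109. ] [47.3 39.8] 43.7
blue 339 [180.8 183.2] [ 5.4 77.4] 52.8
blue 311 [206.7 215.8] [ 4.7 77.4] 52.8
blue 243 [ 96.3 202.4] [ 6. 56.] 0.0
blue 215 [527.9 194. ] [60.9  3.5] 42.6
blue 80 [117.  202.9] [13.  6.] 90.0
blue 35 [401.1 122.8] [ 8.5 12.7] 45.0
blue 29 [418.4  88.3] [11.7  5.1] 18.4
blue 22 [430.4  95.3] [9.8 4.8] 20.6
```

```bash
cat > meas.py <<'E'
from look import *
def line(pts,z,n="top"):
    # pixel region -> world ends and direction via PCA on plane z
    W=np.array([px2(n,p,z)[:2] for p in pts]); c=W.mean(0); u,s,vt=np.linalg.svd(W-c); d=vt[0]
    t=(W-c)@d; return c,d,t.min(),t.max()
def handles(im):
    hsv=masks(im)["hsv"]; out={}
    roi=np.zeros(hsv.shape[:2],np.uint8); roi[150:330,285:480]=255
    sel=dict(pink=((150,100,70),(176,255,255)),rasp=((3,130,100),(12,255,255)),spatula=((12,105,70),(20,255,255)))
    for k,(lo,hi) in sel.items():
        b=blobs(cv2.morphologyEx(cv2.inRange(hsv,lo,hi),cv2.MORPH_CLOSE,np.ones((3,3)))&roi)
        out[k]=[(x,line(x[3],9)) for x in b[:3]]
    return out
def comb(im):
    m=masks(im)["blue"]; roi=np.zeros_like(m); roi[135:270,125:265]=255
    return [ (x,line(x[3],55)) for x in blobs(m&roi,100)]
E
python3 - <<'E'
from meas import *
im=vision.capture("top")
for k,v in handles(im).items():
    for x,(c,d,a,b) in v: print(k,x[0],c.round(1),d.round(3),round(b-a,1),"ends",(c+a*d).round(0),(c+b*d).round(0), "yawdeg",round(np.degrees(np.arctan2(d[1],d[0])),1))
cs=[]
for x,(c,d,a,b) in comb(im): print("comb",x[0],c.round(1),d.round(3),round(b-a,1),"mid of ends",(c+(a+b)/2*d).round(1)); cs.append(c+(a+b)/2*d)
print("rack c",np.mean(cs,0),"perp",cs[0]-cs[1],np.linalg.norm(cs[0]-cs[1]))
m=masks(im)
hd=px2("top",blobs(m["red"],12)[1][1],112); print("handle",hd)
yp=px2("top",(155.4,147.3),40); g=px2("top",(195.9,122.2),25); bl=px2("top",(117,202.9),25); print("yel",yp,"green",g,"blue",bl)
c=np.mean(cs,0)
for n,q in (("h",hd),("y",yp),("g",g),("b",bl)):
    e=q[:2]-c; print(n,np.hypot(*e).round(1),np.degrees(np.arctan2(e[1],e[0])).round(1))
# bar
hsv=m["hsv"]; roi=np.zeros(hsv.shape[:2],np.uint8); roi[150:192,340:450]=255
blk=cv2.inRange(hsv,(0,0,0),(180,255,45))&roi
lt=cv2.inRange(hsv,(110,0,90),(160,40,255))&roi
for n,mm,z in (("grip",blk,38),("bar",lt,10)):
    for x in blobs(mm,15): c,d,a,b=line(x[3],z); print(n,x[0],x[1].round(1),x[2],c.round(1),d.round(3),round(b-a,1),(c+a*d).round(),(c+b*d).round())
print(hsv[171,[360,365,370,380,410,420,430]],hsv[165:182,420])
E
```

```text
pink 308 [ 552.6 -312.9] [-0.076 -0.997] 124.0 ends [ 557. -251.] [ 548. -374.] yawdeg -94.3
pink 151 [ 344.  -143.7] [0.25  0.968] 82.8 ends [ 334. -184.] [ 354. -104.] yawdeg 75.5
pink 102 [ 352.  -306.3] [-0.016 -1.   ] 77.0 ends [ 353. -268.] [ 351. -345.] yawdeg -90.9
rasp 258 [ 455.4 -104.1] [-0.043  0.999] 126.2 ends [ 458. -172.] [453. -46.] yawdeg 92.5
spatula 300 [ 463. -305.] [0.17  0.985] 126.9 ends [ 452. -368.] [ 474. -243.] yawdeg 80.2
spatula 44 [453.1 -59.3] [ 0.059 -0.998] 27.5 ends [452. -48.] [454. -76.] yawdeg -86.6
comb 339 [612.3 243.6] [-0.6  0.8] 162.3 mid of ends [613.3 242.2]
comb 310 [542.1 188.7] [-0.6  0.8] 161.7 mid of ends [542.  188.9]
rack c [577.67064359 215.53742744] perp [71.3102694  53.35636154] 89.06208979884795
handle [558.57352097  77.06840713 112.        ]
yel [692.98717975 303.56084042  40.        ] green [751.44836453 220.48614492  25.        ] blue [574.3510617  391.05459874  25.        ]
h 139.8 -97.9
y 145.1 37.4
g 173.8 1.6
b 175.5 91.1
grip 176 [396.1 169.6] ((396.3846740722656, 169.42308044433594), (23.194496154785156, 8.18629264831543), 7.125016689300537) [ 636.6 -221.6] [-0.157 -0.988] 51.5 [ 641. -197.] [ 632. -248.]
bar 234 [421.5 175.8] ((420.2919921875, 175.3456268310547), (31.86064338684082, 9.616121292114258), 10.007980346679688) [ 625.4 -286.1] [-0.144 -0.99 ] 73.5 [ 631. -247.] [ 621. -319.]
bar 172 [364.1 165. ] ((365.1351318359375, 165.18919372558594), (24.988645553588867, 9.535140991210938), 9.462323188781738) [ 652.1 -155.1] [-0.133 -0.991] 57.3 [ 656. -130.] [ 648. -186.]
[[ 19  24 148]
 [ 17  22 104]
 [168  11 118]
 [170   9  83]
 [150   6 123]
 [160  12 131]
 [ 18  21 146]] [[ 16  26 149]
 [ 16  25 152]
 [ 19  24 150]
 [ 16  25 150]
 [ 10  21 147]
 [  0  12 132]
 [160  12 131]
 [170   6 131]
 [150   8 136]
 [150   8 134]
 [158   8 132]
 [160   6 133]
 [168  10 134]
 [132   9 136]
 [158   8 135]
 [158   8 122]
 [ 15  15 105]]
```

```bash
cat > go.py <<'E'
import sys
from h import *
def rel(x,y,z,yaw,p=None,M=None):
    if p is None: s,p,M=pose()
    a=np.radians(yaw); zz=np.array([np.cos(a),np.sin(a),0]); xx=np.array([0,0,-1.]); yy=np.cross(zz,xx)
    T=np.c_[xx,yy,zz]; rv=R.from_matrix(M.T@T).as_rotvec(); sh=M.T@(np.array([x,y,z])-p)/10
    return rv,sh
if __name__=="__main__":
    v=list(map(float,sys.argv[1:])); 
    s,p,M=pose(); print("now",p.round(1),"yaw",np.degrees(np.arctan2(M[1,2],M[0,2])).round(1),"tilt",M[2,0].round(4),"F",s["force"].round(1),"w",round(s["grip_width"],3),"t",round(s["time_s"],2),"j6",s["joints"][5].round(2))
    for i in range(0,len(v),4):
        rv,sh=rel(*v[i:i+4]); print("rot",rv.round(3),"shift cm",sh.round(2),"| rows>=",round(max(np.linalg.norm(sh)*10/62.5,np.degrees(np.linalg.norm(rv))/10.7),1))
E
python3 go.py 558 77 160 -8
```

```text
now [236.7 468.5 231.1] yaw 63.2 tilt -1.0 F [ 0.2  0.7 -0.2] w 0.999 t 0.3 j6 -0.22
rot [ 1.243 -0.     0.   ] shift cm [  7.12 -46.33 -20.46] | rows>= 8.2
```

```bash
python3 -m pendant '[[0.16,0,0,0,-6,-2.7,1],[0.32,0,0,0,-12,-5.4,0.8],[0.48,0,0,0,-18,-8,0.6],[0.64,0,0,0,-23,-10.5,0.5],[0.8,0,0,0,-29,-13,0.5]]' 40; python3 go.py 558 77 160 -8
```

```text
time_s: 0.92
eef_pos: [434.4, 224.1, 231.5]
ee_rot: [0.699, -0.105, 0.699, 0.105]
force: [1.0, 1.0, -0.8]
grip_width: 0.499
now [434.4 224.1 231.5] yaw 17.1 tilt -1.0 F [ 1.   1.  -0.8] w 0.499 t 0.93 j6 -0.06
rot [ 0.437  0.    -0.   ] shift cm [  7.15 -17.69   7.5 ] | rows>= 3.3
```

```bash
python3 -m pendant '[[0.15,0,0,0,-6,2.5,0.5],[0.3,0,0,0,-12,5,0.5],[0.437,0,0,2,-17.7,7.5,0.5],[0.437,0,0,6,-17.7,7.5,0.5],[0.437,0,0,7.15,-17.7,7.5,0.5]]'; python3 go.py 558 77 78 -8; python3 - <<'E'
from h import *
save(vision.capture("scene"),"s1.png",(250,120,520,340),3)
E
```

```text
time_s: 1.55
eef_pos: [557.0, 78.8, 157.4]
ee_rot: [0.704, 0.048, 0.707, -0.048]
force: [-0.3, -0.3, 0.4]
grip_width: 0.502
now [557.   78.8 157.4] yaw -7.7 tilt -1.0 F [-0.3 -0.3  0.4] w 0.502 t 1.55 j6 0.07
rot [ 0.005 -0.005  0.   ] shift cm [ 7.94 -0.17  0.17] | rows>= 1.3
```

View pics/s1.png

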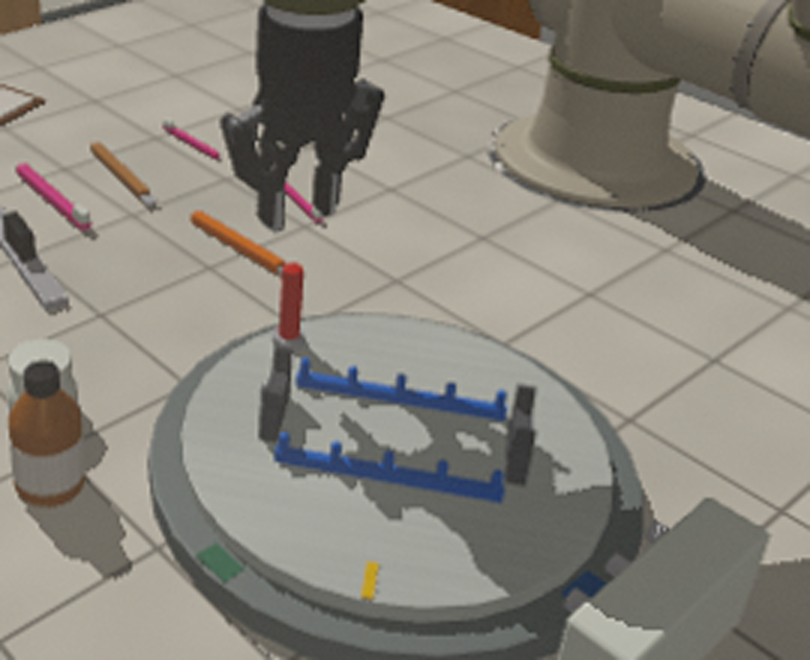

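```bash
python3 -m pendant '[[0,0,0,4,-0.17,0.17,0.5],[0,0,0,7.9,-0.17,0.17,0.5],[0,0,0,7.9,-0.17,0.17,0.35],[0,0,0,7.9,-0.17,0.17,0.3],[0,0,0,7.9,-0.17,0.17,0.3]]' 20; python3 - <<'E'
from go import *
c=np.array([578,215.5]); s,p,M=pose(); print(p,s["force"],s["grip_width"])
for a in (30,22,14,7,0,-3):
    th=np.radians(225+1.4+a); q=c+139.3*np.array([np.cos(th),np.sin(th)]); rv,sh=rel(*q,78,-45+1.4+a); print(a,q.round(),rv.round(3),sh.round(2))
E
```

```text
time_s: 2.22
eef_pos: [560.3, 77.6, 82.9]
ee_rot: [0.707, 0.047, 0.704, -0.047]
force: [0.1, 0.2, -0.2]
grip_width: 0.304
[560.28196637  77.60860113  82.90291747] [ 0.11437589  0.17864222 -0.16394844] 0.3036999413698068
30 [545.  80.] [ 0.104  0.003 -0.   ] [ 0.49  0.05 -1.53]
22 [527.  86.] [ 0.243  0.003 -0.001] [ 0.48  0.38 -3.44]
14 [509.  94.] [ 0.383  0.003 -0.001] [ 0.47  0.98 -5.29]
7 [495. 104.] [ 0.505  0.003 -0.001] [ 0.47  1.71 -6.82]
0 [482. 115.] [ 0.627  0.003 -0.001] [ 0.46  2.63 -8.26]
-3 [477. 120.] [ 0.68   0.003 -0.001] [ 0.46  3.07 -8.84]
```

```bash
python3 -m pendant '[[0.1,0,0,0,0.05,-1.5,0.3],[0.2,0,0,0,0.25,-2.9,0.3],[0.3,0,0,0,0.6,-4.2,0.3],[0.383,0,0,0,0.98,-5.3,0.3],[0.44,0,0,0,1.3,-6.1,0.3]]'; python3 - <<'E'
from go import *
c=np.array([578,215.5]); s,p,M=pose(); print(p,s["force"],s["grip_width"])
for a in (5,2,0,-2,-3):
    th=np.radians(225+1.4+a); q=c+139.3*np.array([np.cos(th),np.sin(th)]); rv,sh=rel(*q,p[2],-45+1.4+a); print(a,q.round(),rv.round(3),sh.round(2))
E
```

```text
time_s: 2.85
eef_pos: [501.7, 98.5, 82.6]
ee_rot: [0.68, 0.201, 0.676, -0.201]
force: [2.0, 0.5, 1.5]
grip_width: 0.299
[501.72941302  98.47783993  82.58302995] [2.01603906 0.46597893 1.46293916] 0.29924315778533345
5 [491. 107.] [ 0.098  0.004 -0.002] [-0.01  0.1  -1.34]
2 [486. 111.] [ 0.15   0.004 -0.003] [-0.01  0.19 -2.06]
0 [482. 115.] [ 0.185  0.004 -0.003] [-0.01  0.28 -2.54]
-2 [478. 118.] [ 0.22   0.004 -0.003] [-0.01  0.37 -3.02]
-3 [477. 120.] [ 0.237  0.004 -0.003] [-0.01  0.43 -3.25]
```

```bash
python3 -m pendant '[[0.1,0,0,0,0.1,-1.3,0.3],[0.15,0,0,0,0.2,-2,0.3],[0.185,0,0,0,0.28,-2.5,0.3],[0.21,0,0,0,0.35,-2.8,0.3],[0.22,0,0,0,0.37,-3,0.3]]'; python3 - <<'E'
from meas import *
s,p,M=pose(); print(p,s["force"])
im=vision.capture("top"); save(im,"t2.png",(60,100,290,300),3)
y=blobs(masks(im)["yellow"],12); print([(a,c) for a,c,_,_ in y]); q=px2("top",y[0][1],40)[:2]-[578,215.5]; print(np.degrees(np.arctan2(q[1],q[0]))-1.4)
E
```

```text
time_s: 3.48
eef_pos: [478.2, 117.8, 81.7]
ee_rot: [0.653, 0.274, 0.651, -0.273]
force: [6.0, -4.1, 4.5]
grip_width: 0.297
[478.22776697 117.84836481  81.65392625] [ 6.03746879 -4.08309899  4.48330011]
[(np.int32(37), array([194.05405405, 133.81081081]))]
0.5317296585944713
```

View pics/t2.png

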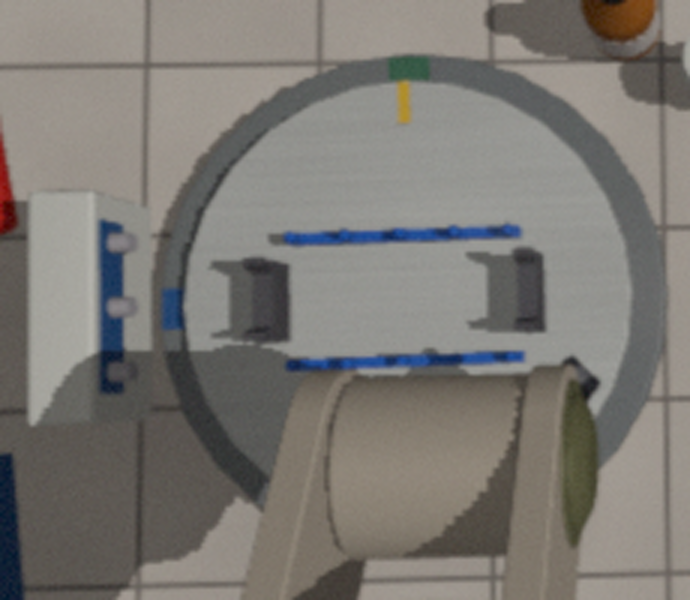

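```bash
python3 -m pendant '[[0,0,0,0,0,0.25,0.5],[0,0,0,0,0,0.25,0.5],[0,0,0,3,0,0.25,0.5],[0,0,0,-3,0,0.25,0.5],[0,0,0,-8,0,0.25,0.5]]' | tail -3; python3 go.py 455.5 -108.5 60 2.5
```

```text
ee_rot: [0.651, 0.273, 0.653, -0.274]
force: [0.2, -0.4, -0.5]
grip_width: 0.498
now [478.8 116.1 161.5] yaw -45.5 tilt -1.0 F [ 0.2 -0.4 -0.5] w 0.498 t 4.15 j6 0.79
rot [-0.838 -0.002  0.001] shift cm [ 10.15 -17.4   14.4 ] | rows>= 4.5
```

```bash
python3 -m pendant '[[-0.17,0,0,0,-4,3,0.5],[-0.34,0,0,0,-8.5,7,0.5],[-0.52,0,0,0,-13,10.8,0.5],[-0.69,0,0,4,-17.4,14.4,0.5],[-0.838,0,0,10,-17.4,14.4,0.5]]' | tail -3; python3 go.py 455.5 -108.5 3.5 2.5; python3 - <<'E'
from h import *
save(vision.capture("scene"),"s2.png",(220,80,480,280),3)
E
```

```text
ee_rot: [0.709, -0.018, 0.705, 0.016]
force: [1.1, 0.2, -0.9]
grip_width: 0.498
now [ 457.4 -108.7   71.9] yaw 2.7 tilt -1.0 F [ 1.1  0.2 -0.9] w 0.498 t 4.78 j6 -0.53
rot [0.004 0.004 0.003] shift cm [ 6.84  0.05 -0.21] | rows>= 1.1
```

View pics/s2.png

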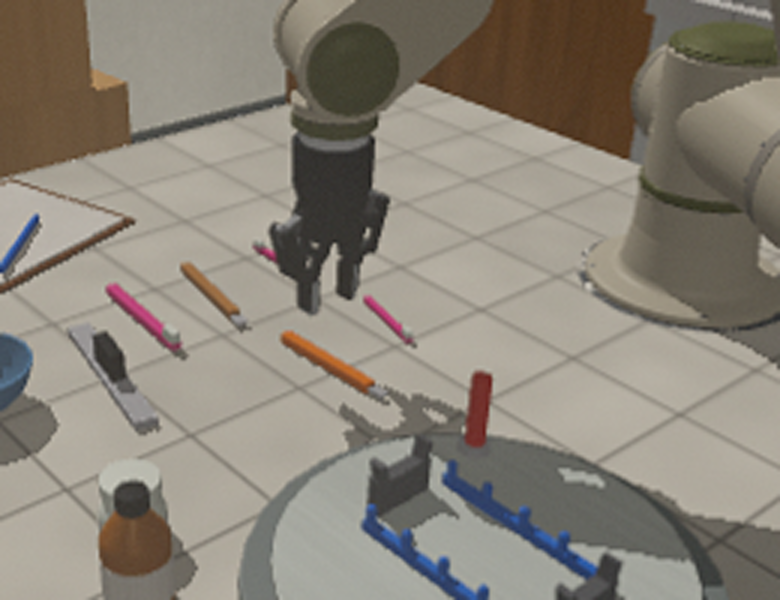

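```bash
python3 -m pendant '[[0,0,0,3,0,0,0.5],[0,0,0,5.7,0,0,0.5],[0,0,0,5.7,0,0,0.5],[0,0,0,5.7,0,0,0.1],[0,0,0,5.7,0,0,0]]' 40| tail -3;  python3 -m pendant '[[0,0,0,0,0,0,0],[0,0,0,0,0,0,0],[0,0,0,0,0,0,0],[0,0,0,-1,0,0,0],[0,0,0,-2,0,0,0]]' ; python3 - <<'E'
from h import *
save(vision.capture("scene"),"s3.png",(220,80,480,280),3)
save(vision.capture("top"),"t3.png",(300,150,480,320),4)
E
```

```text
ee_rot: [0.708, -0.016, 0.706, 0.015]
force: [0.1, 0.5, 0.6]
grip_width: 0.085
time_s: 6.08
eef_pos: [456.5, -105.8, 35.3]
ee_rot: [0.707, -0.016, 0.707, 0.016]
force: [-0.0, -0.4, 0.6]
grip_width: -0.004
```

View pics/s3.png

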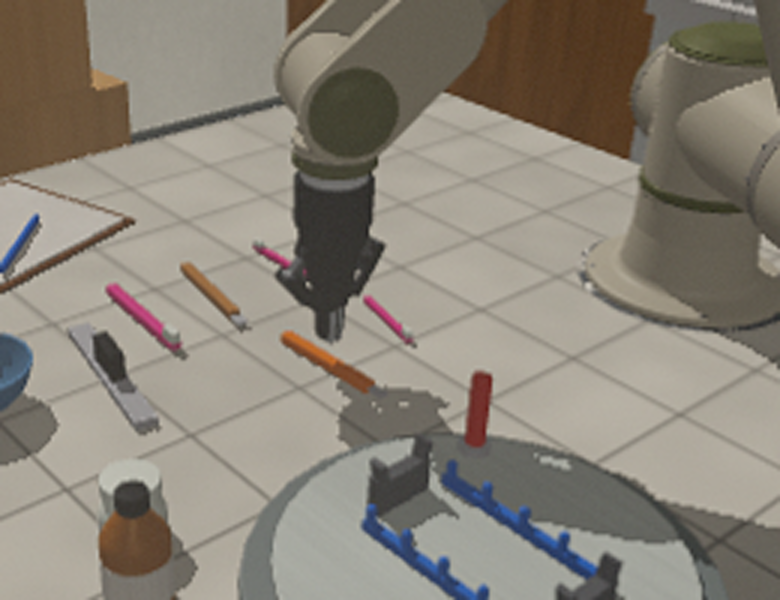

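```bash
python3 -m pendant '[[0,0,0,-2,0,0,0.5],[0,0,0,-2,0,0,0.5],[0,0,0,-2,0,0,0.5],[0,0,0,-2,0,0,0.5],[0,0,0,-2,0,0,0.5]]' | tail -5; python3 - <<'E'
from meas import *
im=vision.capture("top")
save(im,"t3.png",(300,150,480,320),4)
x,(c,d,a,b)=handles(im)["rasp"][0]; print(x[0],c,d,b-a,c+a*d,c+b*d)
E
python3 go.py 455.5 -108.5 3 2.5
```

```text
time_s: 6.8
eef_pos: [456.3, -105.7, 54.1]
ee_rot: [0.707, -0.015, 0.707, 0.016]
force: [-0.1, -1.0, -0.7]
grip_width: 0.504
now [ 456.3 -105.7   54.2] yaw 2.5 tilt -1.0 F [ 0.2 -0.2  0.2] w 0.502 t 6.85 j6 -0.52
rot [ 0.    -0.001 -0.   ] shift cm [ 5.12 -0.27 -0.09] | rows>= 0.8Traceback (most recent call last):
  File "<stdin>", line 4, in <module>
IndexError: list index out of range
```

View pics/t3.png

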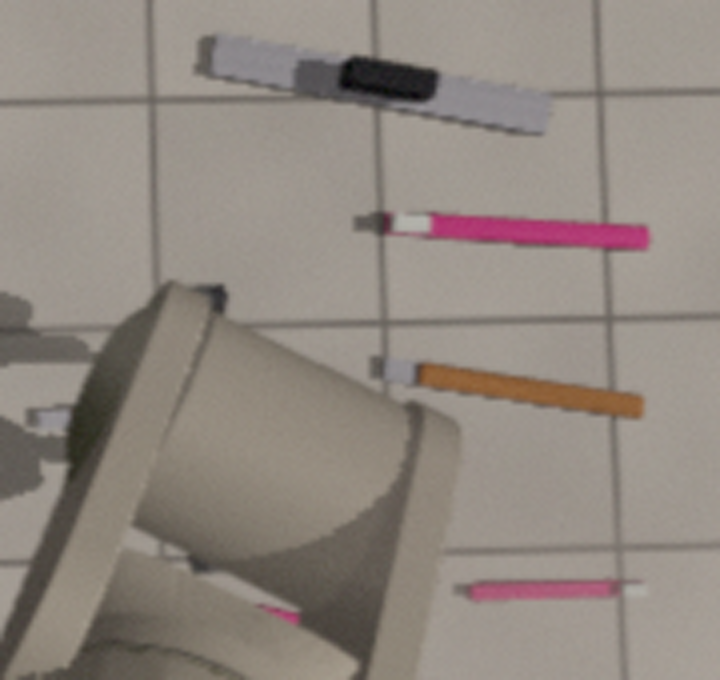

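```bash
python3 -m pendant '[[0,0,0,2.5,-0.3,-0.1,0.5],[0,0,0,5,-0.3,-0.1,0.5],[0,0,0,5,-0.3,-0.1,0.5],[0,0,0,5,-0.3,-0.1,0.1],[0,0,0,5,-0.3,-0.1,0]]' 40| tail -5;  python3 -m pendant '[[0,0,0,0,0,0,0],[0,0,0,0,0,0,0],[0,0,0,0,0,0,0],[0,0,0,0,0,0,0],[0,0,0,0,0,0,0]]'
```

```text
time_s: 7.48
eef_pos: [456.2, -109.1, 5.6]
ee_rot: [0.708, -0.016, 0.706, 0.015]
force: [1.6, 1.0, 0.2]
grip_width: 0.151
time_s: 8.1
eef_pos: [456.2, -109.1, 5.5]
ee_rot: [0.708, -0.016, 0.706, 0.015]
force: [-0.8, 0.1, 6.7]
grip_width: 0.149
```

```bash
python3 -m pendant '[[0,0,0,-3,0,0,0],[0,0,0,-6,0,0,0],[0,0,0,-10,0,0,0],[0,0,0,-15,0,0,0],[0,0,0,-15.5,0,0,0]]'; python3 go.py 576.7 270.5 160 91.4;  python3 - <<'E'
from h import *
save(vision.capture("scene"),"s4.png",(220,80,480,280),3)
E
```

```text
time_s: 8.72
eef_pos: [456.8, -109.4, 162.8]
ee_rot: [0.709, -0.017, 0.705, 0.014]
force: [-0.7, 0.8, -1.0]
grip_width: 0.144
now [ 456.8 -109.4  162.8] yaw 2.5 tilt -1.0 F [-0.7  0.8 -1. ] w 0.144 t 8.72 j6 -0.53
rot [-1.551  0.002  0.007] shift cm [ 0.23 37.43 13.65] | rows>= 8.3
```

View pics/s4.png

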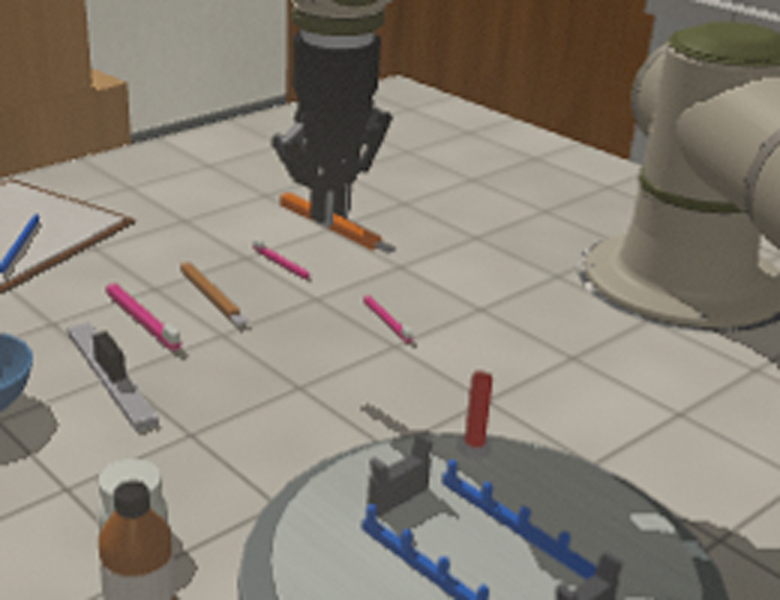

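```bash
python3 -m pendant '[[-0.17,0,0,0,4,1.4,0],[-0.34,0,0,0,8,2.8,0],[-0.52,0,0,0,12,4.2,0],[-0.7,0,0,0,16,5.6,0],[-0.86,0,0,0,20,7,0]]' 60 |head -2; python3 go.py 576.7 270.5 160 91.4
```

```text
time_s: 9.4
eef_pos: [516.3, 95.5, 157.9]
now [516.3  95.5 157.9] yaw 52.1 tilt -1.0 F [ 0.4 -0.4 -0.1] w 0.137 t 9.4 j6 -0.95
rot [-0.686 -0.001 -0.003] shift cm [-0.22  5.98 17.53] | rows>= 3.7
```

```bash
python3 -m pendant '[[-0.17,0,0,0,1.6,4.6,0],[-0.35,0,0,0,3.2,9.2,0],[-0.52,0,0,0,4.8,13.8,0],[-0.686,0,0,0,6,17.5,0],[-0.686,0,0,0,6,17.5,0]]' |head -2; python3 go.py 576.7 270.5 85 91.4; python3 - <<'E'
from h import *
save(vision.capture("scene"),"s5.png",(280,140,540,340),3)
save(vision.capture("top"),"t5.png",(60,100,290,300),3)
E
```

```text
time_s: 10.02
eef_pos: [577.2, 270.7, 157.0]
now [577.2 270.7 157. ] yaw 91.3 tilt -1.0 F [ 1.2 -0.8 -0.4] w 0.135 t 10.03 j6 -1.34
rot [-0.001 -0.    -0.003] shift cm [ 7.2   0.03 -0.01] | rows>= 1.2
```

View pics/s5.png

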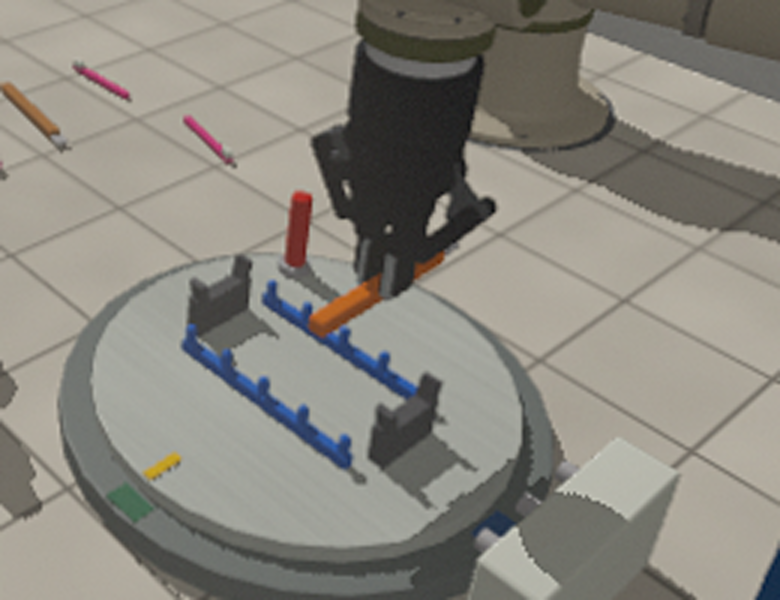

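View pics/t5.png

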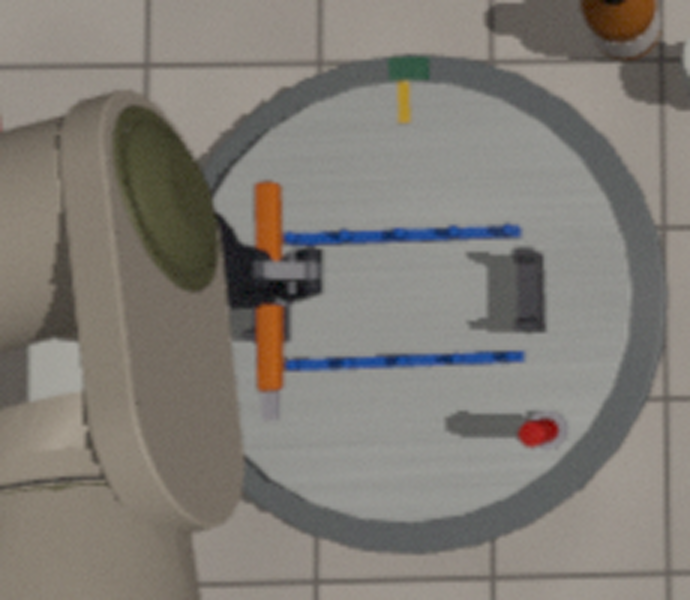

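```bash
python3 - <<'E'
from meas import *
print("rasp", px2("top",(60+270/3,100+285/3),163))
im=vision.capture("top"); cs=[]
for x,(c,d,a,b) in comb(im): print(x[0],c,d,(c+a*d).round(1),(c+b*d).round(1))
E
```

```text
rasp [578.63348416 266.62882252 163.        ]
259 [622.70452479 218.12102415] [-0.02072537  0.99978521] [624.4 135.6] [621.  298.2]
227 [533.74282687 215.71359971] [-0.01995597  0.99980086] [535.4 133.9] [532.2 295.4]
```

```bash
python3 -m pendant '[[0,0,0,2.5,0,0.1,0],[0,0,0,5,0,0.1,0],[0,0,0,7.2,0,0.1,0],[0,0,0,8.5,0,0.1,0],[0,0,0,8.5,0,0.1,0]]' |head -5; python3 go.py 576.7 271.5 57 91.3; python3 - <<'E'
from h import *
save(vision.capture("scene"),"s6.png",(280,140,540,340),3)
E
```

```text
time_s: 10.8
eef_pos: [577.5, 269.0, 73.9]
ee_rot: [0.495, -0.504, 0.496, 0.505]
force: [-0.7, 0.5, -0.2]
grip_width: 0.136
now [577.5 269.   73.9] yaw 91.0 tilt -1.0 F [-0.7  0.5 -0.2] w 0.136 t 10.8 j6 -1.34
rot [-0.005 -0.    -0.001] shift cm [1.69 0.07 0.25] | rows>= 0.3
```

View pics/s6.png

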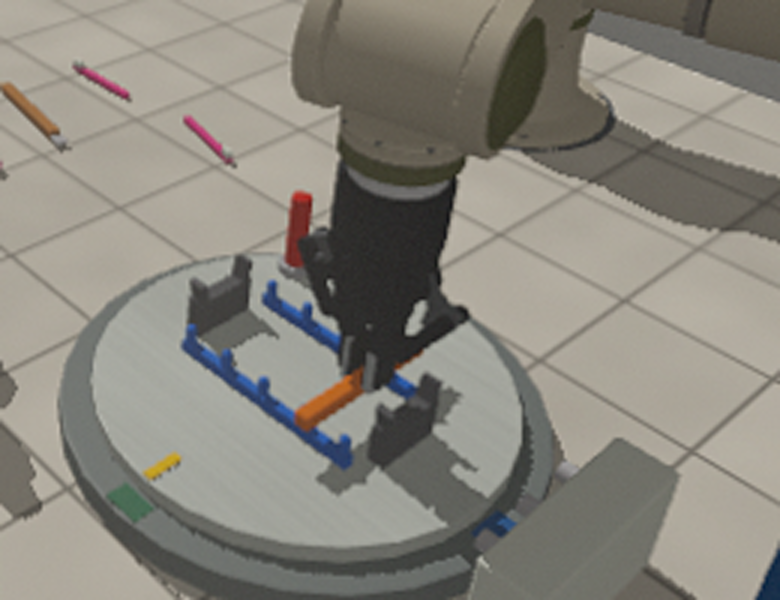

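```bash
python3 -m pendant '[[0,0,0,0.4,0.07,0.2,0],[0,0,0,0.8,0.07,0.2,0],[0,0,0,1.0,0.07,0.2,0],[0,0,0,1.1,0.07,0.2,0],[0,0,0,1.1,0.07,0.2,0]]' |head -5; python3 go.py 576.7 271.5 57 91.3; python3 - <<'E'
from h import *
save(vision.capture("scene"),"s7.png",(350,220,450,320),6)
E
```

```text
time_s: 11.48
eef_pos: [577.0, 271.6, 63.5]
ee_rot: [0.495, -0.505, 0.495, 0.505]
force: [0.2, -0.3, -0.6]
grip_width: 0.137
now [577.  271.6  63.5] yaw 91.1 tilt -1.0 F [ 0.2 -0.3 -0.6] w 0.137 t 11.47 j6 -1.33
rot [-0.003 -0.    -0.   ] shift cm [ 0.65  0.03 -0.01] | rows>= 0.1
```

View pics/s7.png

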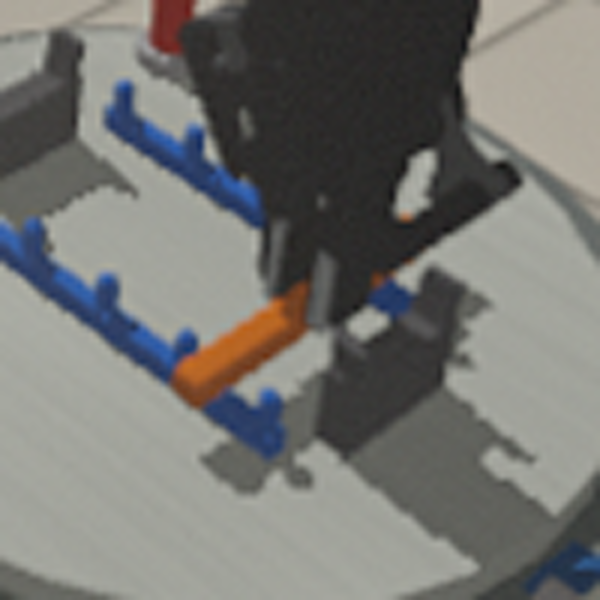

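```bash
python3 -m pendant '[[0,0,0,0.3,0,0,0],[0,0,0,0.5,0,0,0],[0,0,0,0.65,0,0,0],[0,0,0,0.7,0,0,0],[0,0,0,0.7,0,0,0]]' |head -5; python3 - <<'E'
from h import *
save(vision.capture("scene"),"s8.png",(350,220,450,320),6)
E
```

```text
time_s: 12.15
eef_pos: [577.0, 271.7, 56.5]
ee_rot: [0.495, -0.505, 0.495, 0.505]
force: [0.2, -0.8, 0.3]
grip_width: 0.136
```

View pics/s8.png

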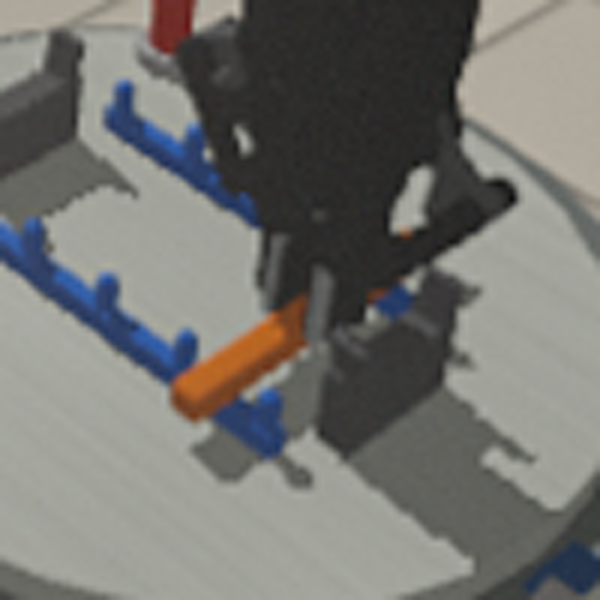

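```bash
python3 -m pendant '[[0,0,0,0.1,0,0,0.16],[0,0,0,0.1,0,-0.1,0.22],[0,0,0,0.1,0,-0.1,0.24],[0,0,0,0.1,0,-0.1,0.24],[0,0,0,0.1,0,-0.1,0.24]]' |head -5;python3 -m pendant '[[0,0,0,-1,0,-0.1,0.24],[0,0,0,-2,0,-0.2,0.24],[0,0,0,-4,0,-0.2,0.24],[0,0,0,-8,0,-0.2,0.3],[0,0,0,-10,0,-0.2,0.5]]' |head -5; python3 - <<'E'
from h import *
save(vision.capture("scene"),"s9.png",(280,160,500,340),3)
E
```

```text
time_s: 12.82
eef_pos: [577.1, 270.7, 55.5]
ee_rot: [-0.495, 0.505, -0.495, -0.505]
force: [1.1, -0.2, -0.7]
grip_width: 0.235
time_s: 13.45
eef_pos: [577.8, 268.8, 158.7]
ee_rot: [-0.496, 0.505, -0.494, -0.504]
force: [0.4, -0.4, -0.2]
grip_width: 0.491
```

View pics/s9.png

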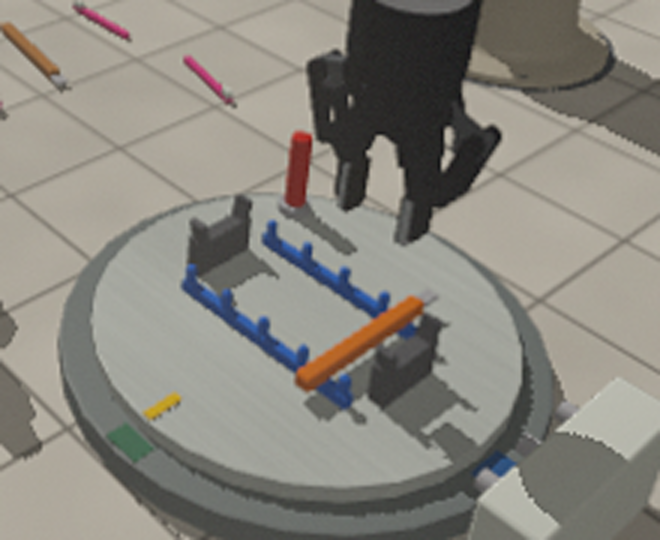

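```bash
cat > rep.py <<'E'
from meas import *
im=vision.capture("top")
for k,v in handles(im).items():
    for x,(c,d,a,b) in v: print(k,x[0],c.round(1),round(b-a,1),"ends",(c+a*d).round(0),(c+b*d).round(0), "axis",round(np.degrees(np.arctan2(d[1],d[0]))%180,1))
E
python3 rep.py; python3 go.py 463 -305 60 -9.8
```

```text
pink 308 [ 552.5 -313.2] 124.0 ends [ 557. -251.] [ 548. -374.] axis 85.7
pink 150 [ 344.1 -143.4] 81.6 ends [ 334. -183.] [ 354. -104.] axis 75.5
pink 101 [ 351.9 -305.9] 74.7 ends [ 353. -268.] [ 351. -343.] axis 89.0
spatula 297 [ 463. -305.] 127.2 ends [ 452. -368.] [ 474. -243.] axis 80.1
now [578.1 268.9 158.7] yaw 91.1 tilt -1.0 F [1.3 0.2 0.8] w 0.501 t 13.55 j6 -1.34
rot [1.761 0.006 0.003] shift cm [  9.73  12.67 -57.17] | rows>= 9.5
```

```bash
python3 -m pendant '[[0.17,0,0,0,1.3,-6,0.5],[0.35,0,0,0,2.6,-12,0.5],[0.53,0,0,0,3.9,-18,0.5],[0.71,0,0,0,5.2,-24,0.5],[0.88,0,0,0,6.4,-30,0.5]]' |head -2; python3 go.py 463 -305 100 -9.8
```

```text
time_s: 14.18
eef_pos: [517.8, -34.3, 154.9]
now [517.8 -34.3 154.9] yaw 40.4 tilt -1.0 F [ 1.6 -0.   0.2] w 0.499 t 14.18 j6 -1.0
rot [ 0.875 -0.001 -0.   ] shift cm [  5.49 -17.08 -21.71] | rows>= 4.7
```

```bash
python3 -m pendant '[[0.18,0,0,0,-3.5,-4.5,0.5],[0.36,0,0,0,-7,-9,0.5],[0.54,0,0,1,-10.5,-13.5,0.5],[0.72,0,0,3,-14,-18,0.5],[0.875,0,0,5.5,-17.1,-21.7,0.5]]' |head -2; python3 go.py 463 -305 3 -9.8
```

```text
time_s: 14.8
eef_pos: [464.9, -305.6, 99.6]
now [ 464.9 -305.6   99.6] yaw -9.8 tilt -1.0 F [ 1.2  0.2 -0.8] w 0.504 t 14.8 j6 -0.62
rot [-0.  0.  0.] shift cm [ 9.66  0.03 -0.2 ] | rows>= 1.5
```

```bash
python3 -m pendant '[[0,0,0,4,0,-0.2,0.5],[0,0,0,8,0,-0.2,0.5],[0,0,0,9.5,0,-0.2,0.5],[0,0,0,9.5,0,-0.2,0.5],[0,0,0,9.5,0,-0.2,0.5]]' |head -5; python3 go.py 463 -305 3.5 -9.8
```

```text
time_s: 15.42
eef_pos: [464.5, -303.8, 6.9]
ee_rot: [0.705, 0.058, 0.704, -0.059]
force: [-0.4, -0.0, 0.7]
grip_width: 0.499
now [ 464.5 -303.8    6.9] yaw -9.4 tilt -1.0 F [-0.4 -0.   0.7] w 0.499 t 15.43 j6 -0.63
rot [0.006 0.002 0.001] shift cm [ 0.34 -0.14 -0.13] | rows>= 0.1
```

```bash
python3 -m pendant '[[0,0,0,0.2,-0.1,-0.1,0.3],[0,0,0,0.2,-0.1,-0.1,0.1],[0,0,0,0.2,-0.1,-0.1,0],[0,0,0,0.2,-0.1,-0.1,0],[0,0,0,0.2,-0.1,-0.1,0]]' 60 |head -5; python3 -m pendant '[[0,0,0,0,0,0,0],[0,0,0,-3,0,0,0],[0,0,0,-7,0,0,0],[0,0,0,-12,0,0,0],[0,0,0,-15.5,0,0,0]]' ;python3 go.py 578 235 160 91.3
```

```text
time_s: 16.05
eef_pos: [462.9, -304.4, 4.3]
ee_rot: [0.705, 0.058, 0.704, -0.059]
force: [-1.9, 0.9, 6.3]
grip_width: 0.136
time_s: 16.68
eef_pos: [462.8, -304.3, 160.8]
ee_rot: [0.705, 0.058, 0.704, -0.059]
force: [0.1, -1.2, -1.5]
grip_width: 0.141
now [ 462.8 -304.3  160.8] yaw -9.5 tilt -1.0 F [ 0.1 -1.2 -1.5] w 0.141 t 16.68 j6 -0.63
rot [-1.758  0.     0.002] shift cm [2.000e-02 5.509e+01 2.510e+00] | rows>= 9.4
```

```bash
python3 -m pendant '[[-0.17,0,0,0,5,0.25,0],[-0.34,0,0,0,10,0.5,0],[-0.52,0,0,0,16,0.75,0],[-0.7,0,0,0,22,1,0],[-0.88,0,0,0,28,1.25,0]]' 60 |head -2; python3 go.py 577.8 234.8 160 91.3
```

```text
time_s: 17.3
eef_pos: [521.0, -28.1, 158.6]
now [521.  -28.1 158.6] yaw 41.3 tilt -1.0 F [ 0.6 -0.1 -0.5] w 0.143 t 17.3 j6 -1.0
rot [-0.873  0.     0.   ] shift cm [-0.14 16.   21.61] | rows>= 4.7
```

```bash
python3 -m pendant '[[-0.18,0,0,0,3.5,4.5,0],[-0.36,0,0,0,7,9,0],[-0.54,0,0,0,10.3,13.5,0],[-0.72,0,0,0,13.5,18,0],[-0.873,0,0,0,16,21.6,0]]' |head -2; python3 go.py 577.8 234.8 75 91.3
```

```text
time_s: 17.92
eef_pos: [579.1, 234.6, 158.4]
now [579.1 234.6 158.4] yaw 91.4 tilt -1.0 F [ 0.7 -0.3 -1. ] w 0.141 t 17.93 j6 -1.4
rot [ 0.001  0.    -0.   ] shift cm [8.34 0.13 0.02] | rows>= 1.3
```

```bash
python3 -m pendant '[[0,0,0,2.5,0.1,0,0],[0,0,0,5,0.1,0,0],[0,0,0,7.2,0.1,0,0],[0,0,0,8.3,0.1,0,0],[0,0,0,8.3,0.1,0,0]]' |head -5; python3 go.py 577.8 234.8 56 91.3; python3 - <<'E'
from h import *
save(vision.capture("scene"),"s10.png",(300,180,500,320),4)
E
```

```text
time_s: 18.55
eef_pos: [578.0, 232.3, 75.2]
ee_rot: [0.495, -0.504, 0.496, 0.504]
force: [-0.1, 0.4, -0.4]
grip_width: 0.146
now [578.  232.3  75.2] yaw 91.0 tilt -1.0 F [-0.1  0.4 -0.4] w 0.146 t 18.55 j6 -1.39
rot [-0.006 -0.    -0.001] shift cm [1.92 0.01 0.25] | rows>= 0.3
```

View pics/s10.png

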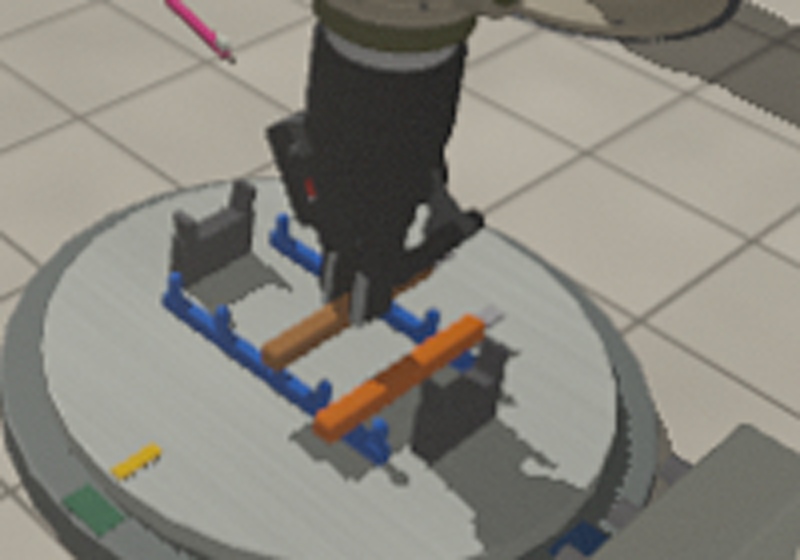

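```bash
python3 -m pendant '[[0,0,0,0.5,0,0.25,0],[0,0,0,1,0,0.25,0],[0,0,0,1.5,0,0.25,0],[0,0,0,1.9,0,0.25,0],[0,0,0,1.95,0,0.25,0]]' |head -5; python3 -m pendant '[[0,0,0,0,0,0,0.16],[0,0,0,0,0,0,0.22],[0,0,0,0,0,0,0.26],[0,0,0,0,0,0,0.28],[0,0,0,0,0,0,0.28]]' |head -5;python3 -m pendant '[[0,0,0,-1,0,0,0.28],[0,0,0,-2,0,0,0.28],[0,0,0,-4,0,0,0.28],[0,0,0,-8,0,0,0.3],[0,0,0,-10,0,0,0.5]]' |head -5; python3 - <<'E'
from h import *
save(vision.capture("scene"),"s11.png",(280,160,500,340),3)
E
python3 rep.py
```

```text
time_s: 19.23
eef_pos: [578.0, 234.9, 55.6]
ee_rot: [0.496, -0.504, 0.496, 0.504]
force: [0.9, -0.2, -0.7]
grip_width: 0.138
time_s: 19.85
eef_pos: [578.1, 234.9, 56.0]
ee_rot: [-0.496, 0.504, -0.496, -0.504]
force: [0.1, 0.2, -0.4]
grip_width: 0.28
time_s: 20.48
eef_pos: [578.8, 235.1, 159.2]
ee_rot: [-0.497, 0.505, -0.495, -0.504]
force: [-0.6, -1.3, 0.4]
grip_width: 0.495
pink 310 [ 552.6 -313.1] 124.0 ends [ 557. -251.] [ 548. -374.] axis 85.7
pink 151 [ 344.  -143.7] 82.8 ends [ 334. -184.] [ 354. -104.] axis 75.5
pink 99 [ 351.9 -306.6] 74.7 ends [ 352. -268.] [ 351. -343.] axis 89.2
```

View pics/s11.png

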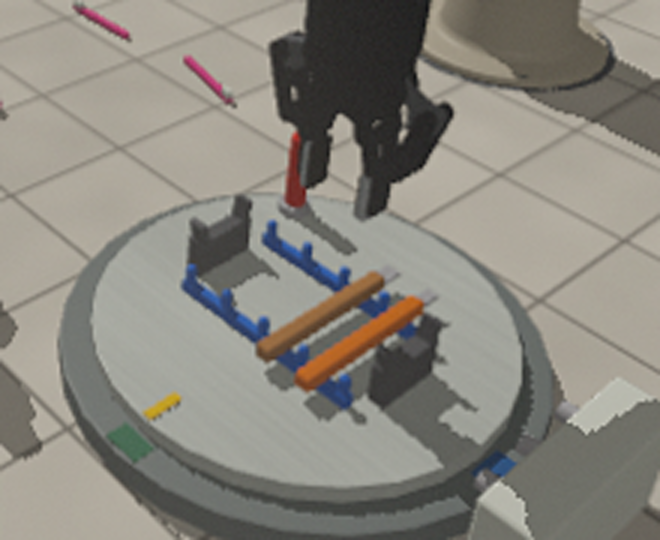

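Spatula lies in the notch next to the rasp. The pink items are at top-view pixels (434,207) with a handle about 130 mm long, and at (363,302) and (434,297), both about 80 mm. The first one is the largest, as the enlarged crop c1 confirmed.

```bash
python3 go.py 552.8 -310.5 160 -4.3; python3 -m pendant '[[0.17,0,0,0,0.3,-6,0.5],[0.34,0,0,0,0.6,-12,0.5],[0.52,0,0,0,0.8,-18,0.5],[0.7,0,0,0,1,-24,0.5],[0.86,0,0,0,1.2,-30,0.5]]' |head -2; python3 go.py 552.8 -310.5 100 -4.3
```

```text
now [579.2 235.2 159.2] yaw 91.0 tilt -1.0 F [ 0.5 -0.6  0. ] w 0.498 t 20.57 j6 -1.39
rot [1.663 0.005 0.003] shift cm [ -0.15   3.58 -54.52] | rows>= 8.9
time_s: 21.2
eef_pos: [570.7, -67.1, 155.3]
now [570.7 -67.1 155.3] yaw 41.4 tilt -1.0 F [ 1.3  0.2 -0.1] w 0.5 t 21.2 j6 -1.04
rot [ 0.798 -0.001 -0.001] shift cm [  5.53 -17.09 -17.44] | rows>= 4.3
```

```bash
python3 -m pendant '[[0.18,0,0,0,-3.8,-3.9,0.5],[0.36,0,0,0,-7.6,-7.8,0.5],[0.54,0,0,1,-11.4,-11.7,0.5],[0.72,0,0,3,-15.2,-15.6,0.5],[0.798,0,0,5.5,-17.1,-17.4,0.5]]' |head -2; python3 go.py 552.8 -310.5 4 -4.3
```

```text
time_s: 21.82
eef_pos: [554.3, -311.3, 99.8]
now [ 554.3 -311.3   99.8] yaw -4.4 tilt -1.0 F [-0.5  1.  -0. ] w 0.502 t 21.82 j6 -0.62
rot [-0.001 -0.     0.   ] shift cm [ 9.58  0.08 -0.16] | rows>= 1.5
```

```bash
python3 -m pendant '[[0,0,0,4,0.1,-0.15,0.5],[0,0,0,8,0.1,-0.15,0.5],[0,0,0,9.3,0.1,-0.15,0.5],[0,0,0,9.4,0.1,-0.15,0.5],[0,0,0,9.4,0.1,-0.15,0.5]]' |head -5; python3 go.py 552.8 -310.5 4 -4.3
```

```text
time_s: 22.45
eef_pos: [554.5, -308.1, 8.5]
ee_rot: [0.707, 0.024, 0.706, -0.025]
force: [0.4, -0.3, 0.6]
grip_width: 0.499
now [ 554.5 -308.1    8.5] yaw -4.0 tilt -1.0 F [ 0.4 -0.3  0.6] w 0.499 t 22.45 j6 -0.62
rot [0.005 0.002 0.001] shift cm [ 0.45 -0.25 -0.15] | rows>= 0.1
```

```bash
python3 -m pendant '[[0,0,0,0.3,-0.2,-0.15,0.3],[0,0,0,0.4,-0.2,-0.15,0.1],[0,0,0,0.4,-0.2,-0.15,0],[0,0,0,0.4,-0.2,-0.15,0],[0,0,0,0.4,-0.2,-0.15,0]]' 60 |head -5; python3 -m pendant '[[0,0,0,0,0,0,0],[0,0,0,-3,0,0,0],[0,0,0,-7,0,0,0],[0,0,0,-12,0,0,0],[0,0,0,-15.5,0,0,0]]' ;python3 go.py 578.6 196.8 160 91.3
```

```text
time_s: 23.08
eef_pos: [552.3, -309.9, 4.0]
ee_rot: [0.707, 0.024, 0.706, -0.025]
force: [-1.8, 0.3, 5.2]
grip_width: 0.143
time_s: 23.7
eef_pos: [552.3, -309.7, 160.5]
ee_rot: [0.707, 0.024, 0.706, -0.025]
force: [0.7, 0.5, -0.4]
grip_width: 0.14
now [ 552.3 -309.7  160.5] yaw -4.0 tilt -1.0 F [ 0.7  0.5 -0.4] w 0.14 t 23.7 j6 -0.63
rot [-1.663  0.     0.003] shift cm [-2.000e-02  5.071e+01 -9.200e-01] | rows>= 8.9
```

```bash
python3 -m pendant '[[-0.17,0,0,0,5,-0.1,0],[-0.34,0,0,0,10,-0.2,0],[-0.52,0,0,0,15.5,-0.3,0],[-0.7,0,0,0,21,-0.4,0],[-0.86,0,0,0,26,-0.5,0]]' 60 |head -2; python3 go.py 578.6 196.8 160 91.3
```

```text
time_s: 24.32
eef_pos: [565.1, -47.9, 158.2]
now [565.1 -47.9 158.2] yaw 45.6 tilt -1.0 F [ 0.1  0.2 -0.6] w 0.139 t 24.32 j6 -1.09
rot [-0.798  0.     0.   ] shift cm [-0.18 16.16 18.42] | rows>= 4.3
```

```bash
python3 -m pendant '[[-0.17,0,0,0,3.7,4,0],[-0.34,0,0,0,7.2,8,0],[-0.51,0,0,0,10.7,12,0],[-0.68,0,0,0,14,16,0],[-0.798,0,0,0,16.2,18.4,0]]' |head -2; python3 go.py 578.6 196.8 75 91.3;python3 -m pendant '[[0,0,0,2.5,0.1,0,0],[0,0,0,5,0.1,0,0],[0,0,0,7.2,0.1,0,0],[0,0,0,8.3,0.1,0,0],[0,0,0,8.3,0.1,0,0]]' |head -5; python3 go.py 578.6 196.8 55 91.3; python3 - <<'E'
from h import *
save(vision.capture("scene"),"s12.png",(300,180,500,320),4)
E
```

```text
time_s: 24.95
eef_pos: [579.5, 197.3, 158.0]
now [579.5 197.3 158. ] yaw 91.3 tilt -1.0 F [-0.9 -1.5 -0.6] w 0.137 t 24.95 j6 -1.46
rot [0.001 0.    0.   ] shift cm [ 8.3   0.09 -0.05] | rows>= 1.3
time_s: 25.58
eef_pos: [578.6, 194.9, 74.7]
ee_rot: [0.495, -0.504, 0.496, 0.504]
force: [0.2, 0.3, -0.3]
grip_width: 0.138
now [578.6 194.9  74.7] yaw 91.0 tilt -1.0 F [ 0.2  0.3 -0.3] w 0.138 t 25.57 j6 -1.45
rot [-0.006 -0.    -0.001] shift cm [ 1.97 -0.01  0.19] | rows>= 0.3
```

View pics/s12.png

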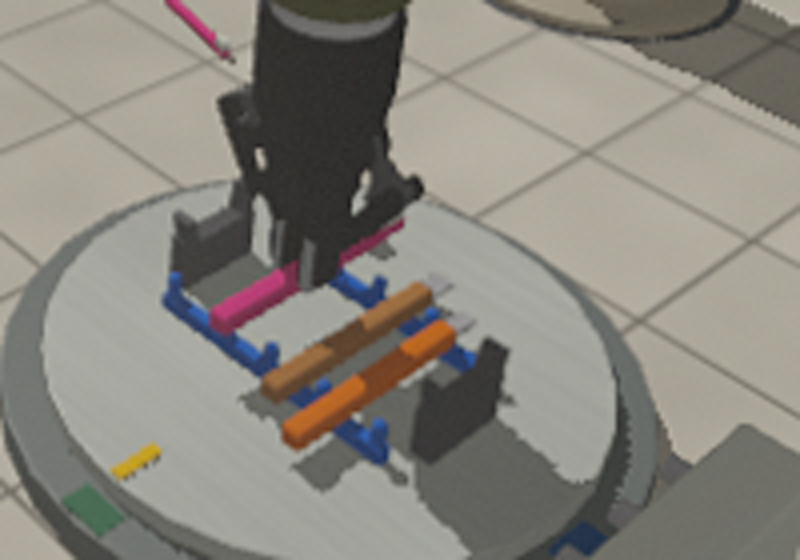

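```bash
python3 -m pendant '[[0,0,0,0.5,0,0.2,0],[0,0,0,1,0,0.2,0],[0,0,0,1.5,0,0.2,0],[0,0,0,1.9,0,0.2,0],[0,0,0,1.98,0,0.2,0]]' |head -5; python3 -m pendant '[[0,0,0,0,0,0,0.16],[0,0,0,0,0,0,0.22],[0,0,0,0,0,0,0.26],[0,0,0,0,0,0,0.28],[0,0,0,0,0,0,0.28]]' |head -5;python3 -m pendant '[[0,0,0,-1,0,0,0.28],[0,0,0,-2,0,0,0.28],[0,0,0,-4,0,0,0.28],[0,0,0,-8,0,0,0.3],[0,0,0,-10,0,0,0.5]]' |head -5; python3 go.py 440 -50 160 0
```

```text
time_s: 26.25
eef_pos: [578.6, 196.9, 54.8]
ee_rot: [0.496, -0.504, 0.496, 0.504]
force: [0.4, 0.1, -0.3]
grip_width: 0.137
time_s: 26.88
eef_pos: [578.7, 197.0, 55.2]
ee_rot: [-0.496, 0.504, -0.496, -0.504]
force: [1.5, -0.5, 0.2]
grip_width: 0.282
time_s: 27.5
eef_pos: [579.4, 197.1, 158.3]
ee_rot: [-0.497, 0.505, -0.495, -0.504]
force: [0.3, -0.1, 0.2]
grip_width: 0.492
now [579.4 197.1 158.3] yaw 91.0 tilt -1.0 F [ 0.3 -0.1  0.2] w 0.492 t 27.5 j6 -1.45
rot [1.588 0.003 0.003] shift cm [ -0.23  14.36 -24.46] | rows>= 8.5
```

```bash
python3 -m pendant '[[0.17,0,0,0,3,-6,0.7],[0.34,0,0,0,6,-12,0.7],[0.52,0,0,0,9,-18,0.7],[0.7,0,0,0,12,-24,0.7],[0.86,0,0,0,14,-28,0.7]]' |head -2; python3 - <<'E'
from meas import *
im=vision.capture("top"); save(im,"t13.png",(60,100,290,300),3); save(vision.capture("scene"),"s13.png",(280,160,500,340),3)
hsv=masks(im)["hsv"]; roi=np.zeros(hsv.shape[:2],np.uint8); roi[120:290,110:285]=255
cs=[l for x,l in comb(im)]; print([ (c.round(1),(c+a*d).round(1),(c+b*d).round(1)) for c,d,a,b in cs])
for k,lo,hi in (("pink",(150,100,70),(176,255,255)),("rasp",(3,130,100),(12,255,255)),("spat",(12,105,70),(20,255,255))):
  for x in blobs(cv2.inRange(hsv,lo,hi)&roi)[:2]:
    c,d,a,b=line(x[3],60); print(k,x[0],c.round(1),round(b-a),(c+a*d).round(),(c+b*d).round(),"rack",(c-[578.2,215.8]).round(1),np.degrees(np.arctan2(d[1],d[0])).round(1))
E
```

```text
time_s: 28.12
eef_pos: [442.9, -86.6, 156.2]
[]
pink 443 [581.3 197.1] 128 [645. 198.] [518. 196.] rack [  3.1 -18.7] -178.9
rasp 45 [588.6 258.9] 91 [633. 260.] [542. 258.] rack [10.4 43.1] -178.8
rasp 39 [551.6 268.5] 49 [582. 272.] [534. 266.] rack [-26.6  52.7] -172.8
spat 397 [581.8 235.1] 127 [644. 236.] [517. 234.] rack [ 3.6 19.3] -179.0
spat 365 [597.5 265.1] 123 [659. 266.] [536. 264.] rack [19.3 49.3] -178.9
```

View pics/t13.png

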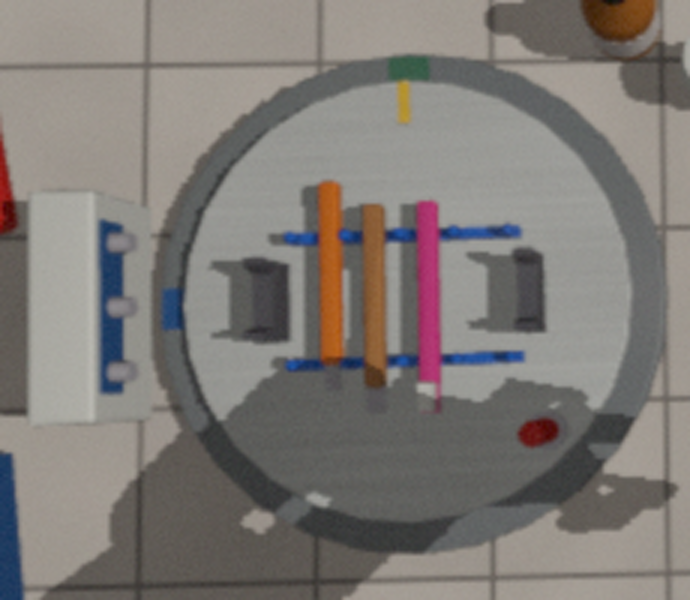

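View pics/s13.png

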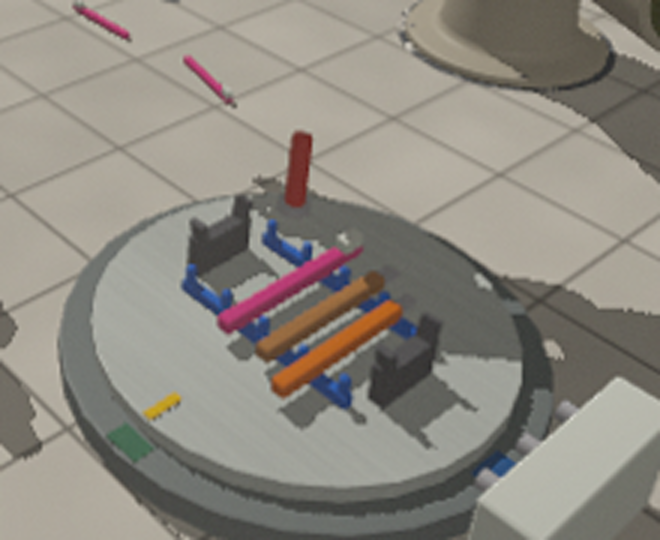

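```bash
python3 go.py 684 265 150 1.2; python3 - <<'E'
from h import *
print(px2("top",(60+330/3,100+182/3),62),px2("top",(60+333/3,100+363/3),62))
print(px2("top",(264,95),110),px2("top",(299,122),60))
E
```

```text
now [442.2 -89.1 156.1] yaw 41.2 tilt -1.0 F [ 0.6 -0.2  0.1] w 0.699 t 28.23 j6 -1.18
rot [0.697 0.    0.002] shift cm [ 0.58 10.75 41.51] | rows>= 6.9
[659.44737414 264.5601641   62.        ] [531.95498569 261.73665387  62.        ]
[783.10580117  60.2452493  110.        ] [739.95958618  -9.31079381  60.        ]
```

```bash
python3 -m pendant '[[0.15,0,0,0,1.5,6,0.4],[0.3,0,0,0,3,12,0],[0.45,0,0,0,4.5,18,0],[0.6,0,0,0,6,24,0],[0.697,0,0,0,7.5,30,0]]' |head -2; python3 go.py 684 265 150 1.2
```

```text
time_s: 28.85
eef_pos: [618.7, 173.5, 156.0]
now [618.7 173.5 156. ] yaw 1.6 tilt -1.0 F [-0.1 -0.6  0.6] w -0.004 t 28.85 j6 0.06
rot [ 0.008  0.001 -0.   ] shift cm [0.61 8.96 6.79] | rows>= 1.8
```

```bash
python3 -m pendant '[[0,0,0,0,4.5,3.4,0],[0,0,0,0,9,6.8,0],[0,0,0,2,9,6.8,0],[0,0,0,5,9,6.8,0],[0,0,0,7,9,6.8,0]]' |head -4; python3 go.py 684 265 56 1.2;python3 - <<'E'
from h import *
save(vision.capture("scene"),"s14.png",(250,160,500,340),3)
E
```

```text
time_s: 29.48
eef_pos: [682.4, 263.5, 84.1]
ee_rot: [0.707, -0.011, 0.707, 0.011]
force: [-0.8, 0.5, 0.6]
now [682.4 263.5  84.1] yaw 1.8 tilt -1.0 F [-0.8  0.5  0.6] w 0.001 t 29.48 j6 0.18
rot [ 0.011 -0.001  0.   ] shift cm [2.81 0.14 0.16] | rows>= 0.5
```

View pics/s14.png

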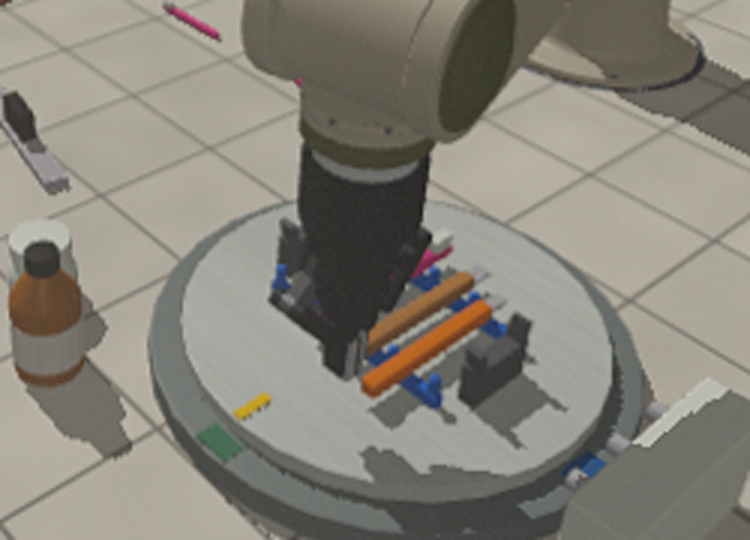

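```bash
python3 -m pendant '[[0,0,0,1,0.1,0.1,0],[0,0,0,2,0.1,0.1,0],[0,0,0,2.8,0.1,0.1,0],[0,0,0,2.8,0.1,0.1,0],[0,0,0,2.8,0.1,0.1,0]]' |head -4; python3 go.py 655 265 56 1.2;python3 - <<'E'
from h import *
save(vision.capture("scene"),"s15.png",(310,220,430,310),6)
E
```

```text
time_s: 30.15
eef_pos: [684.2, 263.8, 57.7]
ee_rot: [0.707, -0.011, 0.707, 0.011]
force: [0.1, -0.1, 0.3]
now [684.2 263.8  57.7] yaw 1.8 tilt -1.0 F [ 0.1 -0.1  0.3] w -0.003 t 30.15 j6 0.18
rot [ 0.01   0.001 -0.   ] shift cm [ 0.17  0.21 -2.91] | rows>= 0.5
```

View pics/s15.png

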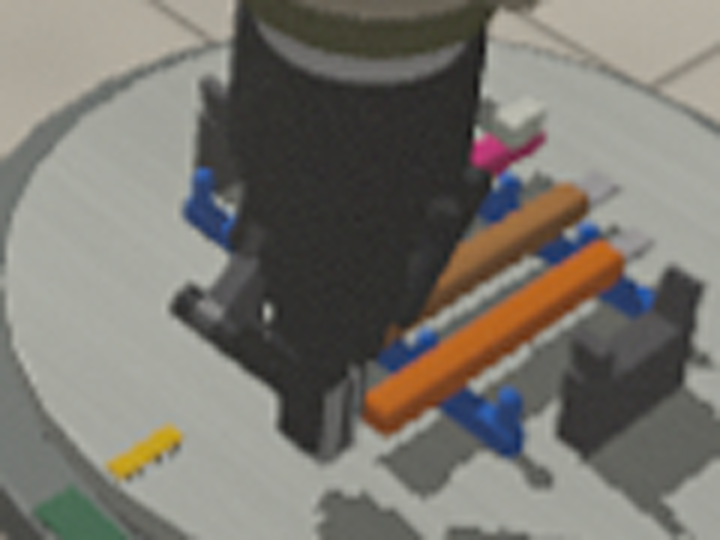

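```bash
python3 -m pendant '[[0,0,0,0.1,0.1,-0.5,0],[0,0,0,0.1,0.1,-1,0],[0,0,0,0.1,0.1,-1.5,0],[0,0,0,0.1,0.1,-1.8,0],[0,0,0,0.1,0.1,-1.8,0]]' |head -4; python3 - <<'E'
from h import *
save(vision.capture("scene"),"s16.png",(310,220,430,310),6)
E
```

```text
time_s: 30.82
eef_pos: [665.8, 264.3, 56.3]
ee_rot: [0.707, -0.011, 0.707, 0.011]
force: [-0.2, 0.0, 0.5]
```

View pics/s16.png

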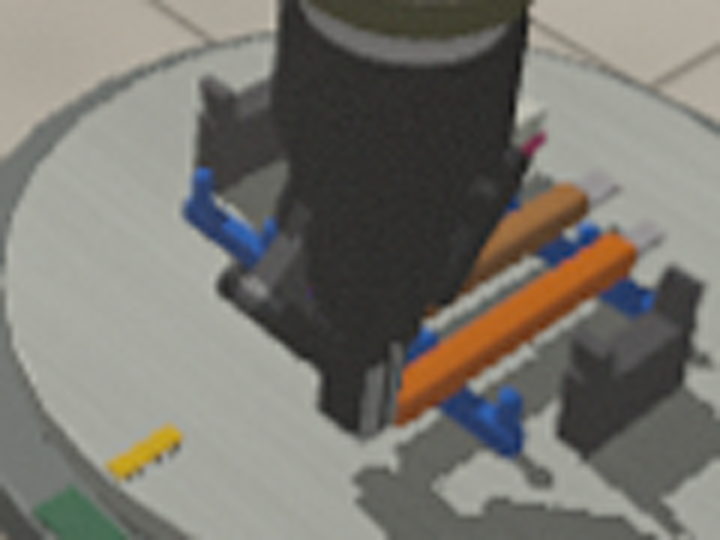

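```bash
python3 -m pendant '[[0,0,0,0,0,-0.4,0],[0,0,0,0,0,-0.8,0],[0,0,0,0,0,-1.2,0],[0,0,0,0,0,-1.4,0],[0,0,0,0,0,-1.4,0]]' |head -4;python3 -m pendant '[[0,0,0,0,0,0.8,0],[0,0,0,-2,0,1.2,0],[0,0,0,-5,0,1.2,0],[0,0,0,-9,0,1.2,0],[0,0,0,-10,-6,1.2,0]]' |head -2; python3 go.py 690 -100 150 -8.5
```

```text
time_s: 31.5
eef_pos: [651.8, 263.8, 56.2]
ee_rot: [0.707, -0.011, 0.707, 0.011]
force: [0.1, -0.6, -0.3]
time_s: 32.12
eef_pos: [666.8, 206.7, 159.1]
now [666.8 206.7 159.1] yaw 2.1 tilt -1.0 F [ 1.  -0.2 -0.6] w -0.003 t 32.12 j6 0.1
rot [ 0.184  0.005 -0.002] shift cm [  0.88 -30.73   1.21] | rows>= 4.9
```

```bash
python3 -m pendant '[[0.05,0,0,0,-5,-1,0.3],[0.1,0,0,0,-10,-2,0.5],[0.15,0,0,0,-15,-3,0.7],[0.18,0,0,0,-19,-4,0.7],[0.184,0,0,0,-19,-4,0.7]]' |head -2; python3 - <<'E'
from meas import *
im=vision.capture("top"); save(im,"t17.png",(60,100,290,300),3); save(im,"t17b.png",(330,140,470,230),5); save(vision.capture("scene"),"s17.png",(280,160,500,340),3)
hsv=masks(im)["hsv"]; roi=np.zeros(hsv.shape[:2],np.uint8); roi[120:290,110:285]=255
for k,lo,hi in (("pink",(150,100,70),(176,255,255)),("rasp+spat",(3,105,70),(20,255,255))):
  for x in blobs(cv2.inRange(hsv,lo,hi)&roi)[:2]:
    c,d,a,b=line(x[3],60); print(k,x[0],c.round(1),round(b-a),"rack",(c-[578.2,215.8]).round(1),np.degrees(np.arctan2(d[1],d[0])).round(1))
roi[:]=0; roi[150:192,340:450]=255
blk=cv2.inRange(hsv,(0,0,0),(180,255,45))&roi
lt=cv2.inRange(hsv,(110,0,90),(180,40,255))&roi
for n,mm,z in (("grip",blk,38),("bar",lt,10)):
    for x in blobs(mm,15): c,d,a,b=line(x[3],z); print(n,x[0],x[1].round(1),c.round(1),d.round(3),round(b-a,1),(c+a*d).round(),(c+b*d).round())
E
```

```text
time_s: 32.75
eef_pos: [631.9, 10.2, 156.4]
pink 421 [582.5 197.5] 130 rack [  4.3 -18.3] -179.4
rasp+spat 432 [575.4 265. ] 129 rack [-2.8 49.2] -179.2
rasp+spat 392 [578.9 234.9] 127 rack [ 0.7 19.1] -179.0
grip 170 [396.1 169.6] [ 636.5 -221.7] [-0.168 -0.986] 51.1 [ 641. -197.] [ 632. -247.]
bar 316 [420.7 175.7] [ 625.6 -284.3] [-0.123 -0.992] 91.3 [ 632. -230.] [ 621. -321.]
bar 250 [365.6 165.1] [ 652.  -158.6] [-0.073 -0.997] 77.3 [ 654. -128.] [ 649. -205.]
```

View pics/t17.png

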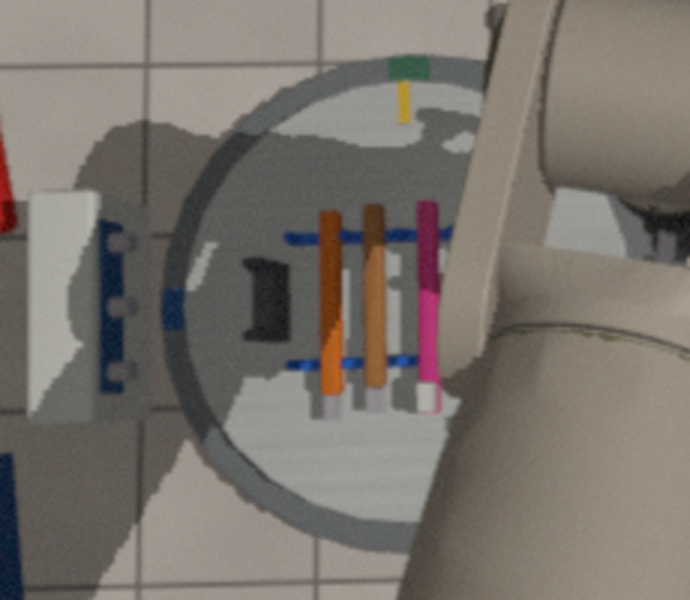

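View pics/s17.png

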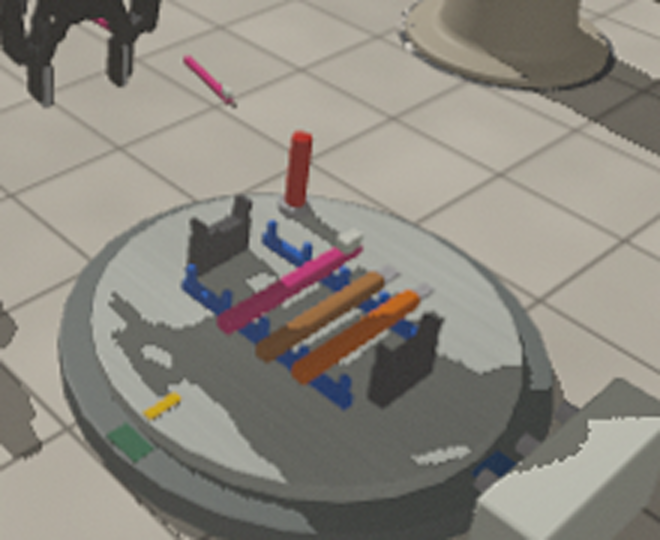

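View pics/t17b.png

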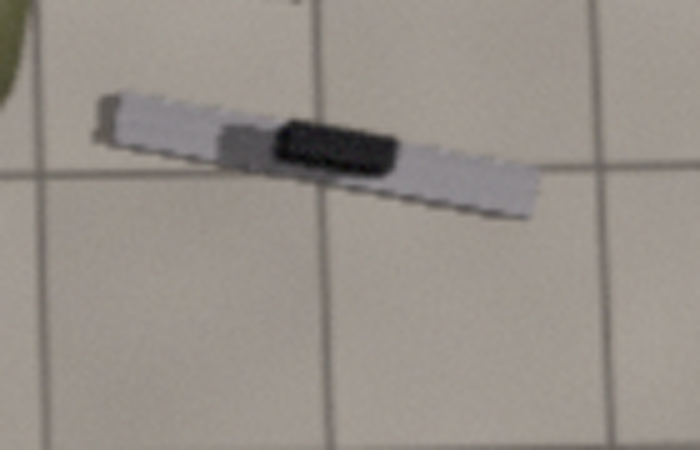

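```bash
python3 - <<'E'
from h import *
a=px2("top",(353.6,163.4),10);b=px2("top",(437,178),10); print(a,b,(a+b)/2,np.linalg.norm(a-b),np.degrees(np.arctan2(*(a-b)[1::-1])))
for p in ((353.8,158.6),(353.2,168.5),(438,173.4),(436,183.4)): print(px2("top",p,10))
E
python3 go.py 637.5 -223 110 -9.5
```

```text
[ 656.22166696 -131.34207211   10.        ] [ 619.8470706  -321.57790443   10.        ] [ 638.03436878 -226.45998827   10.        ] 193.68217046916655 79.1752508221426
[ 667.23794821 -132.07962733   10.        ]
[ 644.54373877 -130.13222313   10.        ]
[ 630.38576048 -324.30873531   10.        ]
[ 607.49285343 -318.77889248   10.        ]
now [632.1  13.1 156.3] yaw -8.8 tilt -1.0 F [ 0.8  0.2 -0.4] w 0.702 t 32.85 j6 -0.01
rot [ 0.012  0.    -0.   ] shift cm [  4.63 -23.25   4.14] | rows>= 3.9
```

```bash
python3 go.py 637.5 -225.5 80 -10; python3 -m pendant '[[0.02,0,0,0,-6,1,0.7],[0.02,0,0,0,-12,2,0.7],[0.02,0,0,0,-18,3.2,0.7],[0.02,0,0,2,-23.5,4.2,0.7],[0.02,0,0,7,-23.5,4.2,0.7]]' |head -2; python3 go.py 637.5 -225.5 14 -10
```

```text
now [632.1  13.1 156.3] yaw -8.8 tilt -1.0 F [ 0.8  0.2 -0.4] w 0.702 t 32.85 j6 -0.01
rot [ 0.021  0.    -0.   ] shift cm [  7.62 -23.5    4.17] | rows>= 4.0
time_s: 33.48
eef_pos: [638.9, -229.1, 87.1]
now [ 638.9 -229.1   87.1] yaw -10.1 tilt -1.0 F [ 0.2  0.4 -1. ] w 0.697 t 33.48 j6 -0.34
rot [-0.001  0.005  0.002] shift cm [ 7.3   0.35 -0.24] | rows>= 1.2
```

```bash
python3 -m pendant '[[0,0,0,3,0.3,0,0.7],[0,0,0,5,0.3,0,0.7],[0,0,0,6.5,0.3,0,0.7],[0,0,0,6.8,0.3,0,0.7],[0,0,0,6.8,0.3,0,0.7]]' |head -5; python3 go.py 637.5 -225.5 14 -10; python3 - <<'E'
from h import *
save(vision.capture("scene"),"s18.png",(200,110,340,250),5)
E
```

```text
time_s: 34.1
eef_pos: [638.4, -222.8, 19.0]
ee_rot: [0.705, 0.061, 0.704, -0.061]
force: [0.6, -1.0, 0.4]
grip_width: 0.702
now [ 638.4 -222.8   19. ] yaw -9.9 tilt -1.0 F [ 0.6 -1.   0.4] w 0.702 t 34.1 j6 -0.34
rot [0.002 0.001 0.   ] shift cm [ 0.5  -0.28 -0.04] | rows>= 0.1
```

View pics/s18.png

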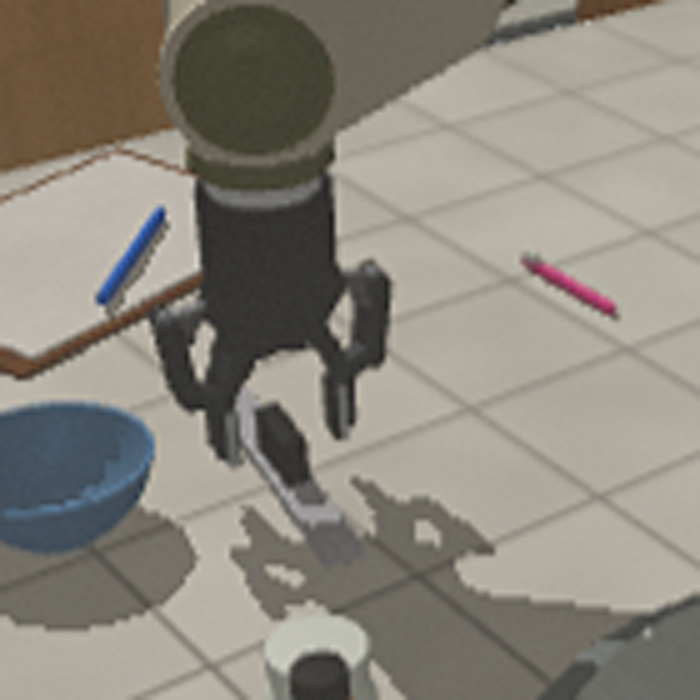

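```bash
python3 -m pendant '[[0,0,0,0.4,-0.25,0,0.6],[0,0,0,0.4,-0.25,0,0.3],[0,0,0,0.4,-0.25,0,0.1],[0,0,0,0.4,-0.25,0,0],[0,0,0,0.4,-0.25,0,0]]' 80 |head -5; python3 -m pendant '[[0,0,0,0,0,0,0],[0,0,0,0,0,0,0],[0,0,0,-2,0,0,0],[0,0,0,-5,0,0,0],[0,0,0,-6,0,0,0]]'; python3 - <<'E'
from h import *
save(vision.capture("scene"),"s19.png",(200,110,340,250),5)
E
```

```text
time_s: 34.78
eef_pos: [637.7, -225.2, 14.5]
ee_rot: [0.705, 0.061, 0.704, -0.061]
force: [-0.9, 0.3, 3.3]
grip_width: 0.174
time_s: 35.4
eef_pos: [638.1, -225.4, 76.6]
ee_rot: [0.705, 0.061, 0.703, -0.061]
force: [0.6, 0.3, -2.3]
grip_width: 0.172
```

View pics/s19.png

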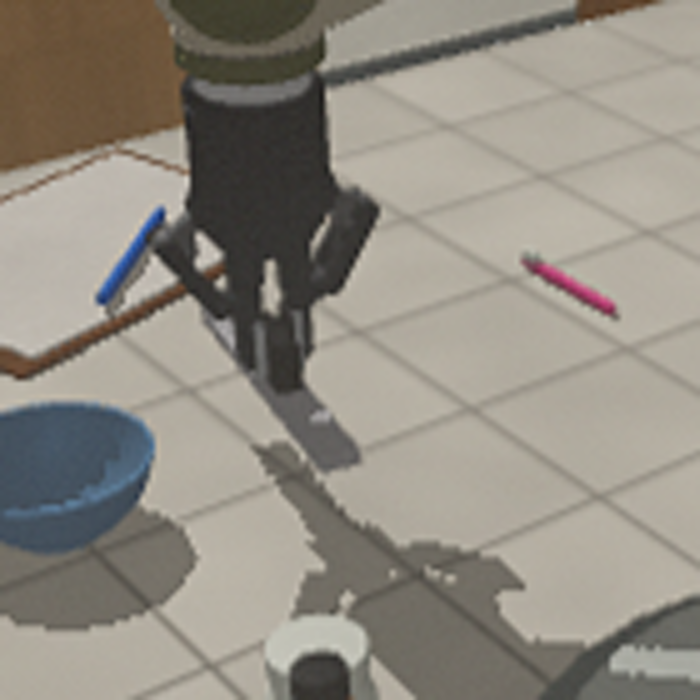

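```bash
python3 go.py 637 -225 190 -10 578.2 215.8 190 1.2; python3 -m pendant '[[0,0,0,-4,0,0,0],[0,0,0,-9,0,0,0],[0,0,0,-11,3,0,0],[-0.05,0,0,-11.5,8,0,0],[-0.08,0,0,-11.5,13,-0.5,0]]' 80|head -2; python3 go.py 578.2 215.8 190 1.2
```

```text
now [ 638.2 -225.4   76.8] yaw -9.9 tilt -1.0 F [ 0.4 -1.3 -1.4] w 0.165 t 35.45 j6 -0.34
rot [0.002 0.003 0.001] shift cm [-1.132e+01  1.000e-02 -9.000e-02] | rows>= 1.8
rot [-0.194  0.003  0.001] shift cm [-11.4   42.42 -13.46] | rows>= 7.4
time_s: 36.08
eef_pos: [654.9, -94.9, 188.6]
now [654.9 -94.9 188.6] yaw -5.3 tilt -1.0 F [ 0.1 -0.4 -2.4] w 0.171 t 36.08 j6 -0.23
rot [-0.113 -0.001 -0.   ] shift cm [ -0.12  30.23 -10.5 ] | rows>= 5.1
```

```bash
python3 -m pendant '[[-0.02,0,0,0,5,-2,0],[-0.05,0,0,0,11,-4,0],[-0.08,0,0,0,17,-6.5,0],[-0.1,0,0,0,23,-8.5,0],[-0.113,0,0,0,28,-10,0]]' |head -2; python3 -m pendant '[[0,0,0,0,2,-0.5,0],[0,0,0,0,2.2,-0.5,0],[0,0,0,0,2.2,-0.5,0],[0,0,0,0,2.2,-0.5,0],[0,0,0,0,2.2,-0.5,0]]'; python3 go.py 578.2 215.8 110 1.2; python3 - <<'E'
from h import *
save(vision.capture("scene"),"s20.png",(260,120,500,320),3)
save(vision.capture("top"),"t20.png",(60,100,290,300),3)
E
```

```text
time_s: 36.7
eef_pos: [580.1, 193.9, 188.4]
time_s: 37.33
eef_pos: [576.2, 212.9, 189.1]
ee_rot: [0.707, -0.007, 0.707, 0.007]
force: [0.6, 0.2, -3.0]
grip_width: 0.171
now [576.2 212.9 189.1] yaw 1.1 tilt -1.0 F [ 0.6  0.2 -3. ] w 0.171 t 37.33 j6 0.14
rot [-0.002 -0.     0.   ] shift cm [7.91 0.29 0.2 ] | rows>= 1.3
```

View pics/s20.png

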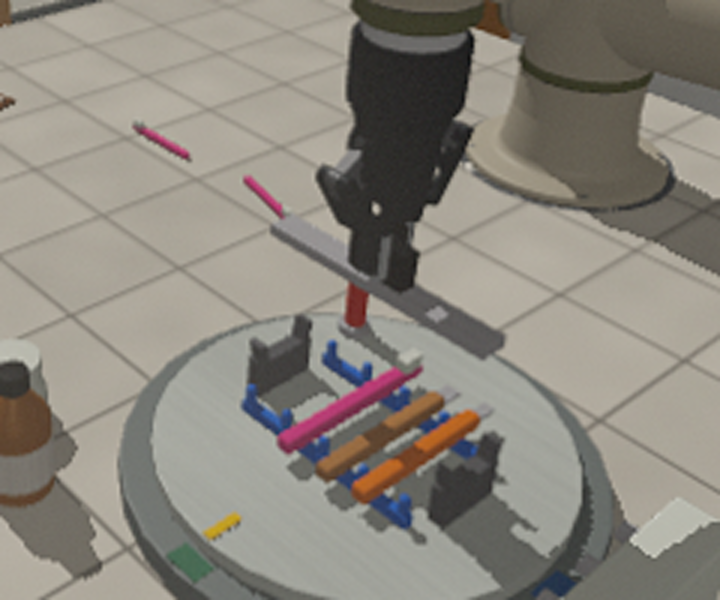

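View pics/t20.png

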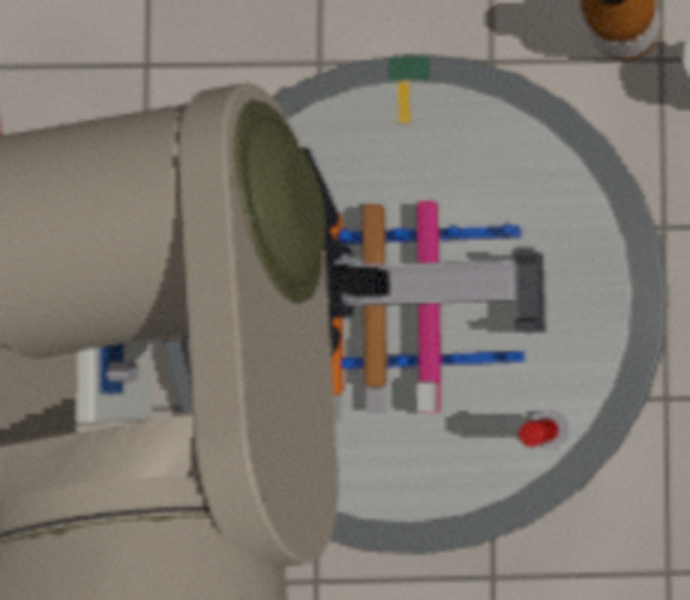

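```bash
python3 - <<'E'
from h import *
zt=189.1-4.5
e=px2("top",(60+516/3,100+280/3),zt); f=px2("top",(60+395/3,100+285/3),zt); print(e,f, np.degrees(np.arctan2(f[0]-e[0],f[1]-e[1])))
d=(f-e)/np.linalg.norm(f-e); print("centre",e+98*d)
print("cradle right", px2("top",(60+530/3,100+290/3),88))
E
```

```text
[577.34507429 112.12915363 184.6       ] [575.5388897  184.23766503 184.6       ] -1.4348530763195617
centre [574.89112558 210.09842502 184.6       ]
cradle right [578.70052895 120.31621529  88.        ]
```

```bash
python3 -m pendant '[[0,0,0,2.5,0.3,0.2,0],[0,0,0,5,0.35,0.2,0],[0,0,0,7,0.35,0.2,0],[0,0,0,8,0.35,0.2,0],[0,0,0,8,0.35,0.2,0]]' |head -4; python3 go.py 578.5 216.5 87 1.2; python3 - <<'E'
from h import *
save(vision.capture("scene"),"s21.png",(290,160,470,320),4)
E
```

```text
time_s: 38.05
eef_pos: [577.8, 217.2, 109.0]
ee_rot: [0.707, -0.007, 0.707, 0.007]
force: [0.7, 0.4, -2.0]
now [577.8 217.2 109. ] yaw 1.1 tilt -1.0 F [ 0.7  0.4 -2. ] w 0.172 t 38.05 j6 0.15
rot [-0.001 -0.001  0.   ] shift cm [ 2.2  -0.08  0.07] | rows>= 0.4
```

View pics/s21.png

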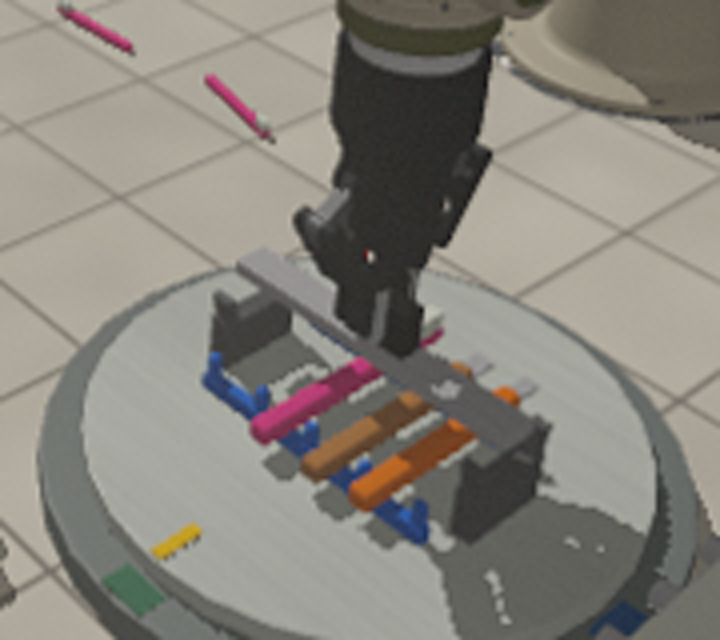

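Bar is right above and aligned between the cheeks (left cradle at (250,320), right at (500,480) in the crop). Lowering gently.

```bash
python3 -m pendant '[[0,0,0,0.5,0,0.05,0],[0,0,0,1,0,0.05,0],[0,0,0,1.5,0,0.05,0],[0,0,0,2,0,0.05,0],[0,0,0,2.15,0,0.05,0]]' |head -5; python3 -m pendant '[[0,0,0,0,0,0,0],[0,0,0,0.1,0,0,0],[0,0,0,0.1,0,0,0],[0,0,0,0.1,0,0,0],[0,0,0,0.1,0,0,0]]'; python3 - <<'E'
from h import *
save(vision.capture("scene"),"s22.png",(290,160,470,320),4)
E
```

```text
time_s: 38.72
eef_pos: [578.2, 217.3, 87.2]
ee_rot: [0.707, -0.007, 0.707, 0.007]
force: [0.9, 0.2, -2.5]
grip_width: 0.173
time_s: 39.35
eef_pos: [578.4, 217.3, 86.8]
ee_rot: [0.707, -0.007, 0.707, 0.007]
force: [-0.0, -0.6, -2.6]
grip_width: 0.173
```

View pics/s22.png

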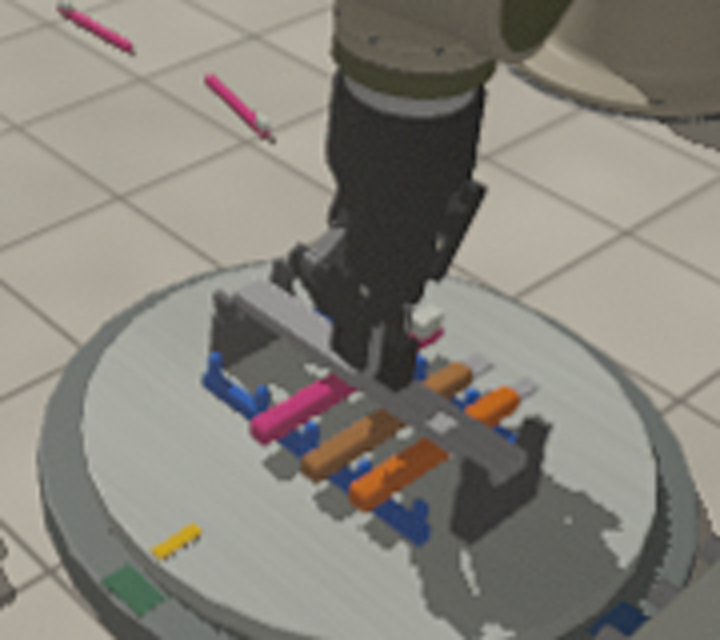

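```bash
python3 -m pendant '[[0,0,0,0.1,0,0,0],[0,0,0,0.15,0,0,0],[0,0,0,0.2,0,0,0],[0,0,0,0.2,0,0,0],[0,0,0,0.2,0,0,0]]'
```

```text
time_s: 40.02
eef_pos: [578.5, 217.3, 86.5]
ee_rot: [0.707, -0.007, 0.707, 0.007]
force: [-5.0, -1.5, 11.3]
grip_width: 0.174
```

```bash
python3 -m pendant '[[0,0,0,-0.1,0,0,0.2],[0,0,0,-0.1,0,0,0.3],[0,0,0,-0.1,0,0,0.4],[0,0,0,-0.1,0,0,0.4],[0,0,0,-0.1,0,0,0.4]]';python3 -m pendant '[[0,0,0,-1,0,0,0.4],[0,0,0,-3,0,0,0.4],[0,0,0,-6,0,0,0.4],[0,0,0,-10,0,0,0.4],[0,0,0,-10,0,0,0.4]]' | head -2; python3 - <<'E'
from h import *
save(vision.capture("scene"),"s23.png",(290,160,470,320),4)
E
python3 go.py 485 116 190 -43.8
```

```text
time_s: 40.65
eef_pos: [578.4, 217.3, 85.6]
ee_rot: [0.707, -0.007, 0.707, 0.007]
force: [0.6, -0.0, 0.0]
grip_width: 0.4
time_s: 41.28
eef_pos: [579.7, 217.6, 189.7]
now [578.8 217.4 187.4] yaw 1.1 tilt -1.0 F [-0.3 -0.5 -0.8] w 0.398 t 41.33 j6 0.15
rot [ 0.784  0.003 -0.002] shift cm [-0.3  -9.95 -9.58] | rows>= 4.2
```

View pics/s23.png

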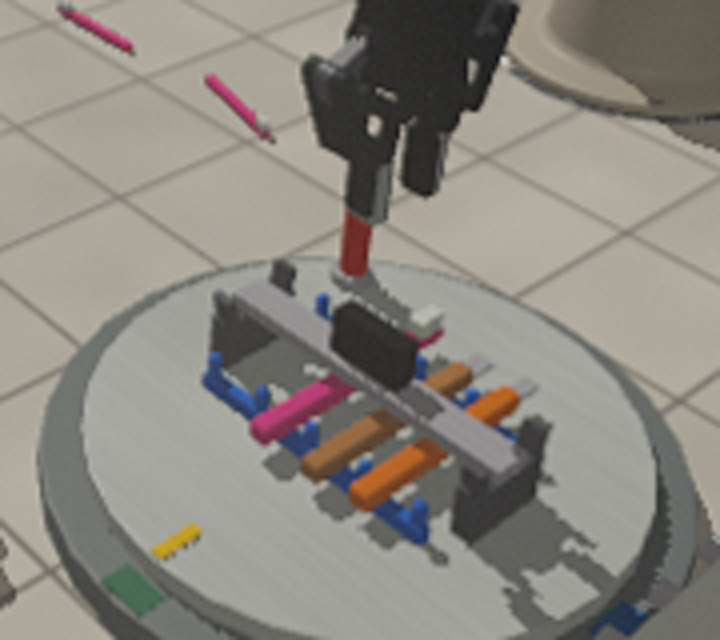

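```bash
python3 -m pendant '[[0.17,0,0,0,-5,-5,0.5],[0.34,0,0,0,-11,-11,0.5],[0.5,0,0,0,-17,-15,0.5],[0.67,0,0,0,-22,-17,0.5],[0.784,0,0,0,-25,-18,0.5]]' | head -2; python3 - <<'E'
from meas import *
im=vision.capture("top"); save(im,"t24.png",(60,100,290,300),3)
m=masks(im); hsv=m["hsv"]
r=[b for b in blobs(m["red"],12)]; print([(b[0],b[1]) for b in r]); y=blobs(m["yellow"],12); q=px2("top",y[0][1],40)[:2]-[578.2,215.8]; print("ang",np.degrees(np.arctan2(q[1],q[0])))
print("handle",px2("top",r[1][1],112))
roi=np.zeros(hsv.shape[:2],np.uint8); roi[170:220,135:245]=255
g=blobs(cv2.inRange(hsv,(0,0,0),(180,255,40))&roi,30)
for b in g: c,d,a,e=line(b[3],108); print("dark",b[0],b[1],(c-[578.2,215.8]).round(1),round(e-a))
E
python3 go.py 482.4 115.6 170 -43.7
```

```text
time_s: 41.95
eef_pos: [401.7, -37.3, 185.2]
[(np.int32(3566), array([ 32.46017947, 141.45008413])), (np.int32(76), array([238.64473684, 243.71052632]))]
ang 1.8395404739191237
handle [483.79575838 112.83639156 112.        ]
dark 191 [186.94764398 196.84293194] [ 0.3 -0.6] 51
now [400.1 -42.8 185. ] yaw -44.5 tilt -1.0 F [ 2.2 -4.3  0.6] w 0.501 t 42.0 j6 0.38
rot [-0.015 -0.001  0.003] shift cm [ 1.46 17.07 -5.24] | rows>= 2.9
```

View pics/t24.png

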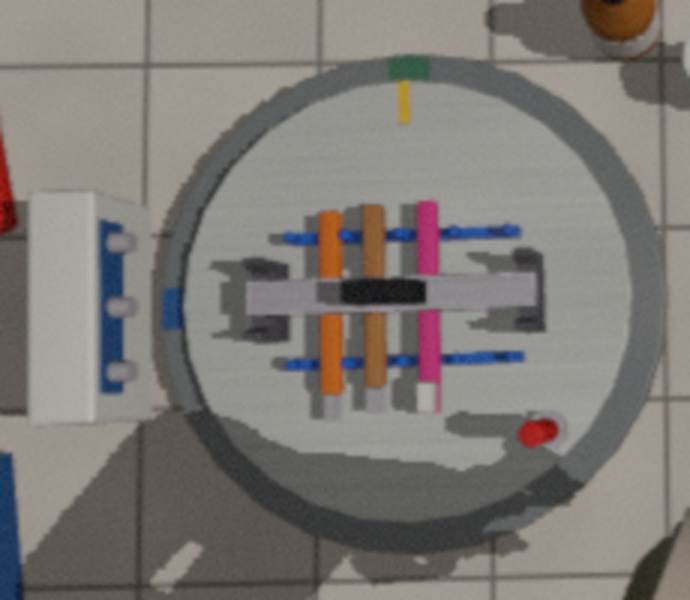

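```bash
python3 -m pendant '[[0,0,0,0,6,-1.8,0.5],[0,0,0,0,12,-3.6,0.5],[0,0,0,0.5,17,-5.2,0.5],[0,0,0,1.5,17.1,-5.2,0.5],[0,0,0,1.5,17.1,-5.2,0.5]]' | head -2;python3 go.py 482.4 115.6 80 -43.7; python3 - <<'E'
from h import *
save(vision.capture("scene"),"s25.png",(290,100,470,260),4)
E
```

```text
time_s: 42.62
eef_pos: [483.2, 122.9, 169.4]
now [483.2 122.9 169.4] yaw -43.8 tilt -1.0 F [-0.2  0.1 -0.6] w 0.497 t 42.62 j6 0.78
rot [-0.001 -0.002  0.002] shift cm [ 8.94 -0.56  0.47] | rows>= 1.4
```

View pics/s25.png

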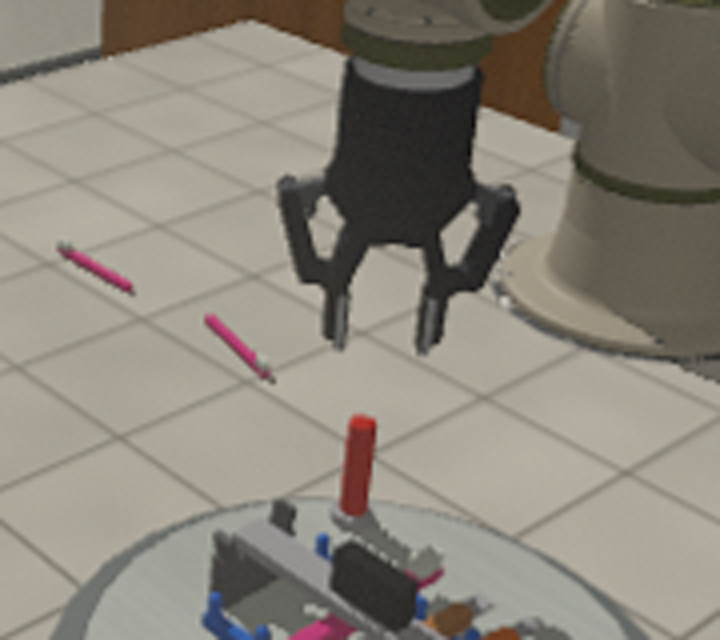

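```bash
python3 -m pendant '[[0,0,0,0,-0.6,0.5,0.5],[0,0,0,2,-0.6,0.5,0.5],[0,0,0,5,-0.6,0.5,0.5],[0,0,0,8,-0.6,0.5,0.5],[0,0,0,8.9,-0.6,0.5,0.5]]' | head -4;python3 -m pendant '[[0,0,0,0,0,0,0.4],[0,0,0,0,0,0,0.26],[0,0,0,0,0,0,0.26],[0,0,0,0,0,0,0.26],[0,0,0,0,0,0,0.26]]'; python3 - <<'E'
from go import *
c=np.array([578.2,215.8]); s,p,M=pose(); print(p,s["force"],s["grip_width"])
for a in (5,10,15,20,25,30):
    th=np.radians(225+1.3+a); q=c+138.6*np.array([np.cos(th),np.sin(th)]); rv,sh=rel(*q,82,-45+1.3+a); print(a,q.round(),rv.round(3),sh.round(2))
E
```

```text
time_s: 43.3
eef_pos: [483.0, 114.4, 80.9]
ee_rot: [0.655, 0.264, 0.657, -0.264]
force: [-0.4, -0.2, -0.5]
time_s: 43.92
eef_pos: [483.7, 115.5, 81.9]
ee_rot: [0.656, 0.264, 0.656, -0.264]
force: [0.1, 1.0, -0.1]
grip_width: 0.258
[483.6755916  115.4551736   81.86478149] [ 0.07514628  1.01717206 -0.09037243] 0.258317770839701
5 [492. 108.] [-0.088  0.    -0.   ] [-0.01 -0.02  1.11]
10 [501. 100.] [-0.176  0.    -0.   ] [-0.01  0.14  2.31]
15 [512.  94.] [-0.263  0.    -0.   ] [-0.01  0.4   3.49]
20 [522.  89.] [-0.35  0.   -0.  ] [-0.01  0.77  4.64]
25 [534.  85.] [-0.438  0.    -0.   ] [-0.01  1.23  5.76]
30 [545.  81.] [-0.525  0.    -0.   ] [-0.01  1.79  6.83]
```

```bash
python3 -m pendant '[[-0.06,0,0,0,0,0.8,0.26],[-0.15,0,0,0,0.1,2,0.26],[-0.25,0,0,0,0.4,3.3,0.26],[-0.35,0,0,0,0.77,4.6,0.26],[-0.438,0,0,0,1.23,5.75,0.26]]'; python3 - <<'E'
from go import *
c=np.array([578.2,215.8]); s,p,M=pose(); print(p,s["force"],s["grip_width"]); e=p[:2]-c; print("r",np.hypot(*e),"ang",np.degrees(np.arctan2(e[1],e[0]))%360-226.3)
for a in (30,35,40,45,50,55):
    th=np.radians(225+1.3+a); q=c+138.6*np.array([np.cos(th),np.sin(th)]); rv,sh=rel(*q,82,-45+1.3+a); print(a,q.round(),rv.round(3),sh.round(2))
E
```

```text
time_s: 44.55
eef_pos: [533.5, 84.7, 81.6]
ee_rot: [0.697, 0.114, 0.698, -0.114]
force: [-1.6, 3.0, 0.9]
grip_width: 0.262
[533.48868712  84.71524924  81.59989389] [-1.6164219   3.0036179   0.89384578] 0.2617303103319342
r 138.5002288164799 ang 24.86615503461644
30 [545.  81.] [-0.084 -0.002 -0.   ] [-0.04  0.04  1.24]
35 [557.  79.] [-0.171 -0.002 -0.   ] [-0.04  0.19  2.44]
40 [569.  77.] [-0.258 -0.002 -0.   ] [-0.05  0.45  3.62]
45 [581.  77.] [-0.346 -0.001 -0.001] [-0.05  0.81  4.78]
50 [593.  78.] [-0.433 -0.001 -0.001] [-0.05  1.27  5.89]
55 [605.  80.] [-0.52  -0.001 -0.001] [-0.05  1.82  6.97]
```

```bash
python3 -m pendant '[[-0.084,0,0,0,0.04,1.2,0.26],[-0.171,0,0,0,0.2,2.4,0.26],[-0.258,0,0,0,0.45,3.6,0.26],[-0.346,0,0,0,0.8,4.8,0.26],[-0.433,0,0,0,1.27,5.9,0.26]]'; python3 - <<'E'
from go import *
c=np.array([578.2,215.8]); s,p,M=pose(); e=p[:2]-c; print("r",np.hypot(*e),"ang",np.degrees(np.arctan2(e[1],e[0]))%360-226.3)
for a in (55,60,65,70,75,80):
    th=np.radians(225+1.3+a); q=c+138.6*np.array([np.cos(th),np.sin(th)]); rv,sh=rel(*q,82,-45+1.3+a); print(a,q.round(),rv.round(3),sh.round(2))
E
```

```text
time_s: 45.18
eef_pos: [593.3, 77.8, 81.5]
ee_rot: [0.705, -0.039, 0.707, 0.039]
force: [-3.1, 2.3, 2.0]
grip_width: 0.266
r 138.79225411087955 ang 49.953748940374
55 [605.  80.] [-0.087 -0.002 -0.001] [-0.06  0.07  1.22]
60 [617.  83.] [-0.175 -0.002 -0.001] [-0.06  0.23  2.42]
65 [629.  87.] [-0.262 -0.002 -0.001] [-0.06  0.49  3.6 ]
70 [640.  92.] [-0.349 -0.002 -0.001] [-0.06  0.86  4.75]
75 [650.  97.] [-0.436 -0.002 -0.001] [-0.06  1.32  5.87]
80 [660. 104.] [-0.524 -0.002 -0.001] [-0.07  1.88  6.94]
```

```bash
python3 -m pendant '[[-0.087,0,0,0,0.07,1.2,0.26],[-0.175,0,0,0,0.23,2.4,0.26],[-0.262,0,0,0,0.49,3.6,0.26],[-0.349,0,0,0,0.86,4.75,0.26],[-0.436,0,0,0,1.32,5.87,0.26]]'; python3 - <<'E'
from go import *
c=np.array([578.2,215.8]); s,p,M=pose(); e=p[:2]-c; print("r",np.hypot(*e),"ang",np.degrees(np.arctan2(e[1],e[0]))%360-226.3)
for a in (78,81,84,86,88,90,92):
    th=np.radians(225+1.3+a); q=c+138.6*np.array([np.cos(th),np.sin(th)]); rv,sh=rel(*q,82,-45+1.3+a); print(a,q.round(),rv.round(3),sh.round(2))
save(vision.capture("scene"),"s26.png",(200,100,500,340),2.6)
E
```

```text
time_s: 45.8
eef_pos: [650.2, 97.2, 81.4]
ee_rot: [0.68, -0.19, 0.682, 0.191]
force: [-3.4, 0.4, 1.3]
grip_width: 0.262
r 138.7657500577452 ang 74.97525266207157
78 [656. 101.] [-0.053 -0.002 -0.001] [-0.06  0.04  0.73]
81 [662. 106.] [-0.105 -0.002 -0.001] [-0.06  0.09  1.45]
84 [668. 110.] [-0.157 -0.002 -0.001] [-0.06  0.19  2.17]
86 [671. 113.] [-0.192 -0.002 -0.001] [-0.06  0.27  2.65]
88 [675. 117.] [-0.227 -0.002 -0.001] [-0.06  0.37  3.12]
90 [678. 120.] [-0.262 -0.002 -0.001] [-0.06  0.49  3.59]
92 [682. 124.] [-0.297 -0.002 -0.001] [-0.06  0.62  4.06]
```

View pics/s26.png

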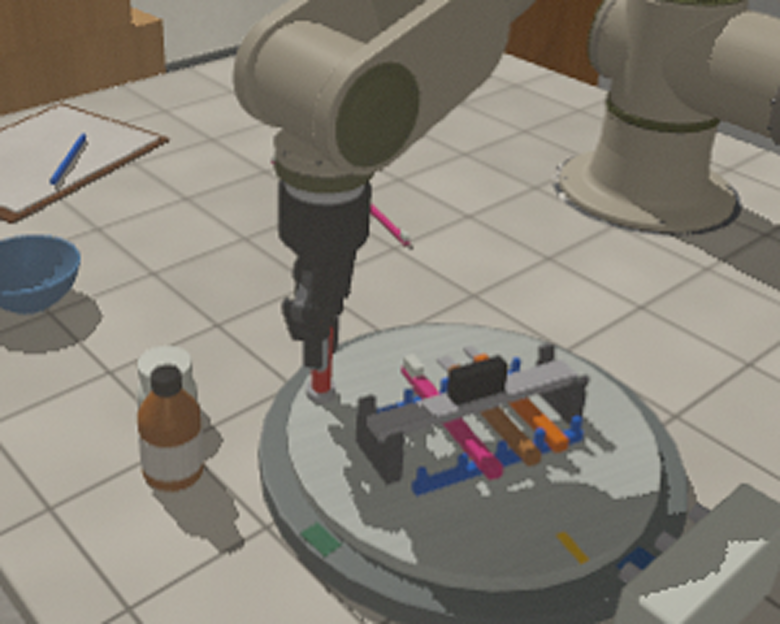

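```bash
python3 -m pendant '[[-0.053,0,0,0,0.04,0.73,0.26],[-0.105,0,0,0,0.1,1.45,0.26],[-0.157,0,0,0,0.19,2.17,0.26],[-0.192,0,0,0,0.27,2.65,0.26],[-0.227,0,0,0,0.37,3.1,0.26]]'|sed -n '1,2p;4p'; python3 - <<'E'
from go import *
c=np.array([578.2,215.8]); s,p,M=pose(); e=p[:2]-c; print("r",np.hypot(*e),"ang",np.degrees(np.arctan2(e[1],e[0]))%360-226.3)
for a in (90,91,92,93):
    th=np.radians(225+1.3+a); q=c+138.6*np.array([np.cos(th),np.sin(th)]); rv,sh=rel(*q,82,-45+1.3+a); print(a,q.round(),rv.round(3),sh.round(2))
E
```

```text
time_s: 46.48
eef_pos: [674.9, 116.3, 81.4]
force: [-2.3, -1.0, -0.4]
r 138.80746683531325 ang 87.88494530694771
90 [678. 120.] [-0.037 -0.001 -0.001] [-0.06  0.03  0.51]
91 [680. 122.] [-0.055 -0.001 -0.001] [-0.06  0.04  0.75]
92 [682. 124.] [-0.072 -0.001 -0.001] [-0.06  0.06  0.99]
93 [683. 125.] [-0.089 -0.001 -0.001] [-0.06  0.08  1.24]
```

```bash
python3 -m pendant '[[-0.02,0,0,0,0.02,0.25,0.26],[-0.037,0,0,0,0.03,0.5,0.26],[-0.05,0,0,0,0.04,0.7,0.26],[-0.06,0,0,0,0.05,0.85,0.26],[-0.07,0,0,0,0.06,0.95,0.26]]'|sed -n '1,2p;4p'; python3 - <<'E'
from meas import *
im=vision.capture("top"); y=blobs(masks(im)["yellow"],8); print([b[:2] for b in y]); q=px2("top",y[0][1],40)[:2]-[578.2,215.8]; print(np.degrees(np.arctan2(q[1],q[0]))-1.3); save(im,"t27.png",(60,100,290,300),3)
E
```

```text
time_s: 47.1
eef_pos: [679.9, 121.6, 81.3]
force: [-16.3, -11.6, 3.8]
[(np.int32(12), array([132.41666667, 201.58333333]))]
89.79432304206681
```

View pics/t27.png

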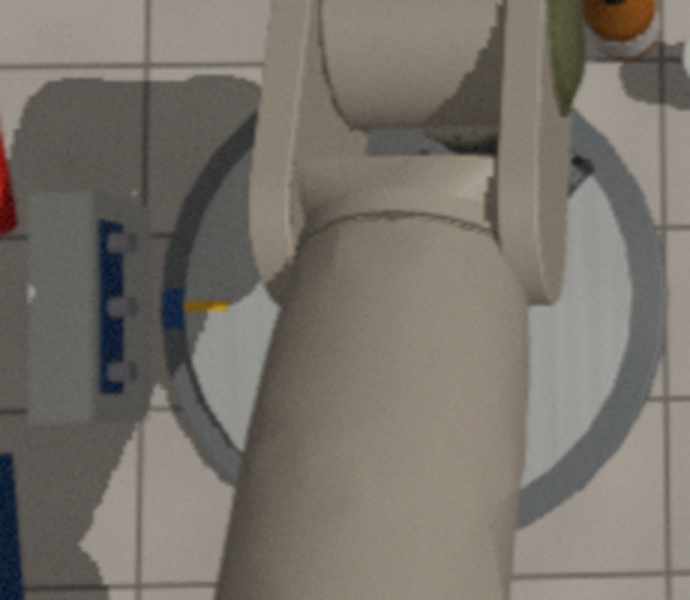

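```bash
python3 -m pendant '[[0,0,0,0,0,-0.2,0.3],[0,0,0,0,0,-0.3,0.4],[0,0,0,0,0,-0.3,0.48],[0,0,0,-1,0,-0.3,0.5],[0,0,0,-3,0,-0.3,0.5]]'|sed -n '1,2p;4,5p';python3 -m pendant '[[0,0,0,-3,0,0,0.5],[0,0,0,-7,0,0,0.5],[0,0,0,-10,0,0,0.5],[0,0,0,-10,0,0,0.5],[0,0,0,-10,0,0,0.5]]'|sed -n '1,2p;4,5p'; python3 go.py 450 -80 200 0
```

```text
time_s: 47.78
eef_pos: [679.4, 121.2, 112.0]
force: [0.6, -0.2, -0.5]
grip_width: 0.499
time_s: 48.4
eef_pos: [679.3, 121.1, 211.0]
force: [0.1, -0.7, -0.7]
grip_width: 0.501
now [679.3 121.1 211. ] yaw 48.1 tilt -1.0 F [ 0.1 -0.7 -0.7] w 0.501 t 48.4 j6 -0.83
rot [ 0.84  -0.001 -0.001] shift cm [  1.12   3.65 -30.28] | rows>= 4.9
```

```bash
python3 -m pendant '[[0,0,0,0,0.7,-6,0.5],[0,0,0,0,1.4,-12,0.5],[0,0,0,0,2.1,-18,0.5],[0,0,0,0,2.8,-24,0.5],[0,0,0,0,3.6,-30,0.5]]'|head -2; python3 - <<'E'
from meas import *
im=vision.capture("top"); y=blobs(masks(im)["yellow"],8); 
c0=np.array([578.2,215.8]); q=px2("top",y[0][1],40)[:2]-c0; print("ang",np.degrees(np.arctan2(q[1],q[0]))-1.3); save(im,"t28.png",(60,100,290,300),3)
save(vision.capture("scene"),"s28.png",(250,180,500,340),3)
hsv=masks(im)["hsv"]; roi=np.zeros(hsv.shape[:2],np.uint8); roi[120:290,110:285]=255
t=np.radians(91.3); Rm=np.array([[np.cos(t),np.sin(t)],[-np.sin(t),np.cos(t)]])
for k,lo,hi,z in (("pink",(150,100,70),(176,255,255),60),("rasp+spat",(3,105,70),(20,255,255),60),("dark",(0,0,0),(180,255,40),108)):
  for x in blobs(cv2.inRange(hsv,lo,hi)&roi,15)[:5]:
    c,d,a,b=line(x[3],z); print(k,x[0],"rack",(Rm@(c-c0)).round(1),round(b-a))
m=masks(im)["red"]; print([ (b[0],Rm@(px2("top",b[1],112)[:2]-c0)) for b in blobs(m,12)])
E
```

```text
time_s: 49.02
eef_pos: [450.5, -79.1, 210.7]
ang 89.642359999152
pink 157 rack [-32.8 -18.8] 50
pink 143 rack [ 46.1 -20. ] 42
rasp+spat 182 rack [-36.1  48.6] 59
rasp+spat 140 rack [-35.8  18.5] 52
rasp+spat 132 rack [42.1 48.3] 44
rasp+spat 115 rack [45.4 18.3] 44
dark 226 rack [-1.5  0.3] 45
dark 26 rack [14.2 89.2] 12
dark 20 rack [-36.1  89.1] 15
[(np.int32(3565), array([ 298.20621681, -121.5991117 ])), (np.int32(80), array([-102.07470334,  -93.43686741]))]
```

View pics/t28.png

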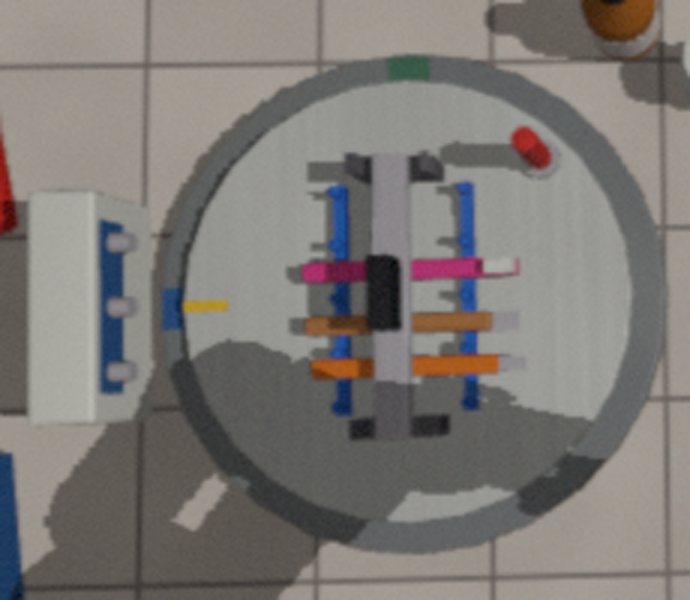

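View pics/s28.png

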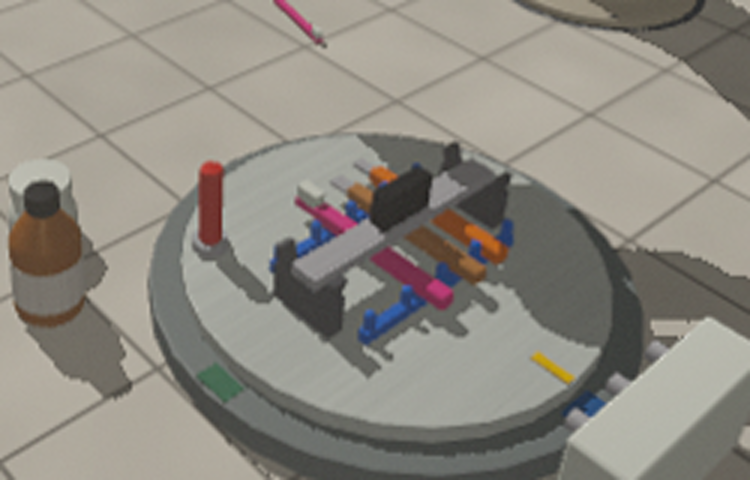

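```bash
python3 -m pendant '[[0,0,0,0,0,0,0.5],[0,0,0,0,0,0,0.5],[0,0,0,0,0,0,0.5],[0,0,0,0,0,0,0.5],[0,0,0,0,0,0,0.5]]'|head -2; python3 -c "
from rig import job; print(job.finish_job())"
```

```text
time_s: 49.75
eef_pos: [452.7, -78.1, 211.6]
the job is handed in; nothing more can be done
None
```

The job is handed in at about 50 s on the robot's clock. It gave no verdict, but every final check I made was within the limits.

**What I did**
- Turned the carousel to the loading stop.
- Laid the rasp, the spatula and the largest pink brush across the combs at about y = +49, +19 and -19 mm. No green brush was present.
- Set the bar in its cradles, then turned the carousel to the rinse stop.

**Went wrong and mended**
- My first grasp of the rasp closed above it. I repeated it lower and it held.
- The rasp later turned up about 2 cm off in the rack, probably the announced knock. I pushed it back to within about 3 mm of centre along its length. It still sits about 8 mm to one side of the middle of its notch, inside the 40–74 mm limit.

**Last checks, from the pictures**
- **Carousel:** the pointer is at the blue mark, about 89.6° (1.56 rad). About 20 N of resistance at the end showed it was against the stop.
- **Instruments:** all three looked level across both combs, one to a notch pair.
- **Bar:** it looked flat in both cradles with its grip up, about 1.5 mm from centred.
- **Arm:** clear of everything, with no contact force.
- **Bystanders:** the bottle, bowl and jar were never touched.

**Disagreement:** near the turning axis the camera readings differed from the robot's own by 3–4 mm in y at height. Calibration and parallax probably explain it, and the tolerances cover it.

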